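Fetch the bearing from behind the lathe tooling

ROBOT

A 6-joint arm with a two-finger parallel gripper is mounted at the origin on the work surface. World frame = base frame: x ahead of the robot, y to its left, z up, the work surface at z = 0. Lengths are in mm, angles in rad, forces in N, time in s.
With the tool pointing down it reaches from about 400 to 925 mm from the base axis. Payload 12.5 kg.
Tool frame: the origin (TCP) lies at the centre of the arm's flange, where the gripper is bolted on; the fingertips stand 190 mm ahead of it and the grasp point (between the pads) lies 171 mm ahead of it; z points along the fingers, y is the direction in which the jaws open and shut (so a half turn about z gives the same grasp; the last joint's range is limited). The gripper opens to 95 mm and grips with 3 to 60 N. Pads are 20 mm wide; open, the fingers measure 119 mm over their backs; the gripper's body (75 mm by 180 mm) begins 59 mm behind the grasp point.
Start: joints at [1.007, 0.491, 1.559, -0, 1.092, -0.106], TCP at [276.212, 560.653, 404.761] pointing down, gripper open.
Joint ranges: [-3.1, 3.1], [-0.84, 2.19], [0.05, 2.79], [-1.13, 4.28], [0.06, 2.93], [-2.69, 2.69]. Speed limits (rad/s): [2.22, 2.22, 2.79, 3.14, 3.14, 3.14].

INTERFACE

Orientations are given as [roll, pitch, yaw] about the fixed x, y, z axes, in that order (R = Rz(yaw) Ry(pitch) Rx(roll)).
In Python, from cell import env gives the robot as it stands.
- The arm moves only by the shell command python3 -m pendant 'ROWS'. ROWS is JSON, a list of rows, each an object of numbers: "x", "y", "z": the shift along the tool's x, y, z in units of 150 mm (1.0 is 150 mm); "rx", "ry", "rz": the turn, a rotation vector about the tool's x, y, z in units of 45 degrees (1.0 is 45 degrees); "jaw": the opening, from 0 (shut) to 1 (fully open). In form: [{"x": .., "y": .., "z": .., "rx": .., "ry": .., "rz": .., "jaw": ..}, ...]. A call has 1 to 10 rows; each row is the pose to reach, as a shift and turn from the pose commanded when the call began, along the tool's axes at that moment; what a row does not reach only later rows make up. A row lasts 1/8 s, in which the tool goes at most 62.5 mm and 10.7 degrees, less where a joint would pass 70% of its speed; a pose out of reach is approached as far as the arm can. A call with a number of a shift or a turn outside -1 to 1 is refused whole. A call with a gripper value outside its range is refused whole. The fingers move at their own pace and stop on an object; the grip force is fixed at half the most. Time passes only in rows, so rows that repeat a pose let the fingers close. It gives the time, the measured TCP pose, the force and the opening at its end, in the units of the state.
- env.state(): the state, without advancing time (a new reading comes with each control period).
- env.read_camera(name): name is "scene" or "top" or "wrist"; returns a dict with "img" (480x640x3 uint8, red, green, blue), "fx", "fy", "cx", "cy" (pixels), "rvec" (rotation vector, rad) and "tvec" (3), from world to camera coordinates, as OpenCV has them. Camera axes: x right, y down, z forward; pixel columns grow to the right and rows downward; lengths in mm; the calibration is good to about 2 mm. A picture is of the moment at which its call begins. There is no depth.
- env.job_done(): hands the job in, once; it reports no verdict.
The state is a dict: "t": time; "joints": joint angles; "qvel": joint speeds; "tau": joint torques, N m; "eef_pos": TCP position; "tcp_rot": TCP orientation; "ft_force": force on the tool from outside, world axes, zero at the start; "moment": the same for the moment, N m; "opening": opening from 0.0 (shut) to 1.0 (fully open).
Only numpy, scipy, OpenCV 4.12 (cv2) and the standard library are available. Lean on these libraries where they do the work, as an engineer would, in place of code of your own. Each camera call takes 0.05 s, during which the arm holds its last target.

TASK

On the wooden rack a bearing stands at the back, hemmed in by a drill chuck, a screw jack and a square tool holder. Clear all three onto the black rubber mat, standing upright, then fetch the bearing and set it flat in the middle of the pale stone measuring block; only then stand the three back upright on the rack, each in the very place where it stood at the start. Leave the wrench, the oil bottle and the chuck key alone.

Things in the scene. Friction and masses are not known exactly. Their poses are not given: they have to be found in the camera images.
- rack: Fixed plywood board 130 mm (x) by 184 mm (y), top 6 mm above the bench; a ledge along its far edge (x 57 to 65 mm) rises to 41 mm above the bench. Origin: centre of the underside, on the bench; x points from the open front to the ledge, z up. The bearing starts near (30, 0) mm in this frame; the tools, in any arrangement, near (10, 50), (10, -50), (-30, 0), too close for fingers to go between.
- mat: Fixed black ribbed rubber mat, 210 mm (x) by 120 mm (y), 3 mm thick, to the left or right of the rack. Origin: centre of the underside, on the bench; z up. Room for the three tools in a line along its x axis, about 70 mm apart.
- plate_top (a point): Centre of the top face of the fixed pale stone measuring block, 90 by 90 mm and 20 mm high, on the other side of the rack from the mat. The top is 20 mm above the bench; z up.
- drill_chuck_mid (a point): Drill chuck standing with its arbour up; point on its axis half-way up, 48 mm above its foot; z along its axis, up. Round body 48 mm in diameter, narrowing from 46 to 58 mm above the foot; above it a straight arbour, 20 mm in diameter, from 58 to 96 mm (its top): grip it there. About 0.45 kg.
- screw_jack_mid (a point): Small machinist's screw jack with a grey conical base; point on its axis half-way up, 48 mm above its foot; z along its axis, up. Base 48 mm in diameter at the foot, 26 mm at the top, up to 52 mm; then a 16 mm screw, and a round steel head 28 mm in diameter from 72 to 96 mm (its top): grip it there. The screw does not turn. About 0.35 kg.
- tool_holder_mid (a point): Square lathe tool holder; point on its axis half-way up, 48 mm above its foot; z along its axis, up, x and y along its sides. Block 42 by 42 mm, 50 mm high; on top a 14 mm stud and a round knurled nut 24 mm in diameter from 66 to 96 mm (its top): grip it there. The nut does not turn. About 0.45 kg.
- bearing_mid (a point): Steel bearing, a thick ring lying flat, its bore upright: 44 mm outside diameter, 18 mm bore, 30 mm high; point at its centre, 15 mm above its underside; z along the bore, up. Gripped across its outside diameter, along the rack's y axis, once the tools are gone. About 0.2 kg.
- wrench: Bystander: a steel wrench lying on the bench off to the far right; origin under its middle. Leave alone.
- oil_bottle: Bystander: white oil bottle with a red cap, 56 mm in diameter, 130 mm high, off to the far left; origin at the centre of its underside. Leave alone.
- chuck_key: Bystander: T-shaped steel chuck key, 100 by 105 mm, 14 mm high, lying flat between the robot and the rack; origin under its middle. Leave alone.

How it is judged:
By the outcome, as a careful person would: the job done as asked, in the order asked, and still so for the second after the job is handed in, with the robot touching nothing.
It also fails if it takes over 128 s, if anything falls off the work surface, if the arm or the gripper's body presses on something with over 40 N, if the wrist force passes 120 N, or if a joint passes its speed limit or range.

## Working session

There is one attempt and no reset: what is moved stays moved. The work goes in short steps, Python scripts to look and compute and a shell command to move; the robot and the scene stay as the last step left them, time stands still between calls to the robot, and variables do not carry over. Pictures are saved under pics/ and viewed, and the job is handed in when it is done.

```bash
ls; mkdir -p pics
python3 - <<'E'
from cell import env
import cv2
print(env.state())
for n in ["scene","top","wrist"]:
    c=env.read_camera(n); cv2.imwrite(f"pics/{n}0.png",c["img"][:,:,::-1]); print(n,c["fx"],c["fy"],c["cx"],c["cy"],c["rvec"],c["tvec"])
E
```

```text
pics
{'t': 0.0, 'joints': array([ 1.00742262e+00,  4.91552168e-01,  1.55945671e+00, -7.01139791e-06,
        1.09169045e+00, -1.05581672e-01]), 'qvel': array([ 1.92063952e-03, -4.62754496e-04,  2.98918657e-05, -1.47672526e-03,
       -4.55073212e-04,  8.75367552e-04]), 'tau': array([ 7.56976715e-04, -6.12636995e+01, -2.58191568e+01,  6.92080893e-02,
        4.81750583e-02, -1.70724948e-04]), 'eef_pos': array([276.18079981, 560.62831574, 404.16372357]), 'tcp_rot': array([-3.14049149e+00, -1.10443884e-04,  2.68380379e+00]), 'ft_force': array([ 0.02279649, -0.23552426,  0.49861003]), 'moment': array([-0.03331177,  0.01374297, -0.01388659]), 'opening': 0.9988044464242845}
scene 586.0091293955116 586.0091293955116 319.0025274199627 234.77447403328313 [ 1.77172058  2.07410754 -0.58548315] [  98.07068236 -447.20158085 1284.43157931]
top 436.560030204689 436.560030204689 322.0789174525923 239.1033147717352 [ 2.19238583 -2.21681261  0.10386491] [ -9.59645963 558.22304144 813.36223211]
wrist 430.49970351837374 430.49970351837374 316.19438718558877 231.02460757038557 [-2.46620184 -1.53630514 -0.2058034 ] [-623.08836559  -30.28563789  391.69859038]
```

View pics/scene0.png

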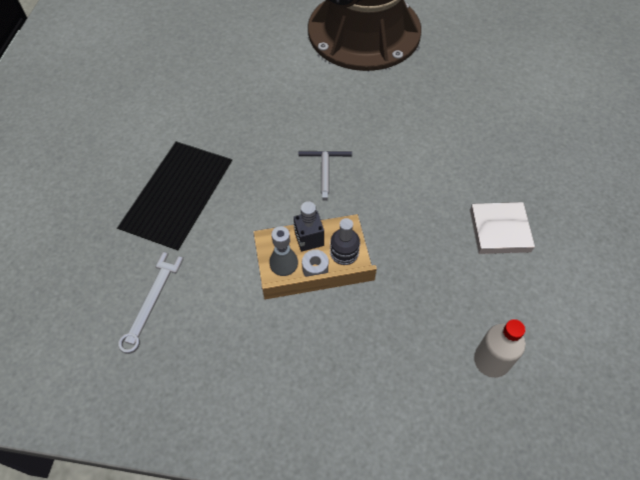

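View pics/top0.png

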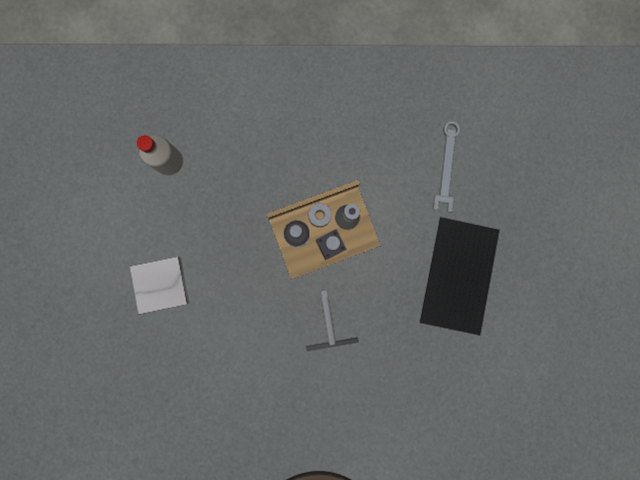

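View pics/wrist0.png

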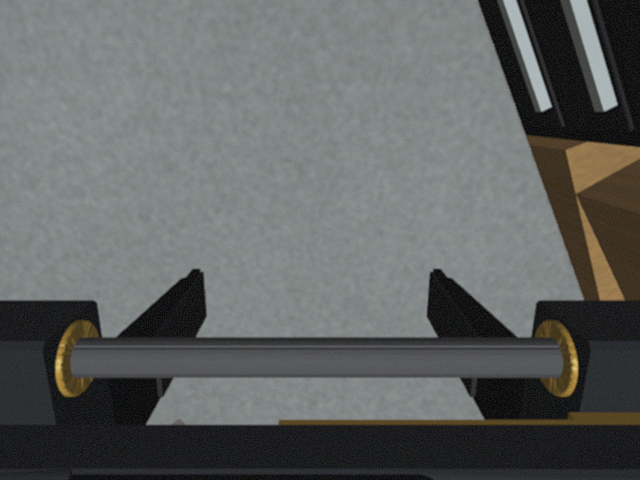

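Scene and top views: the rack is in the middle at about top (323,230), with the holder in front (332,244), the chuck left (296,233), the jack right (348,215) and the bearing at the back (320,215). The mat is right (460,276) and the stone left (158,285). I'll zoom in for precise pixels.

Run:
```python
import cv2
t=cv2.imread("pics/top0.png"); s=cv2.imread("pics/scene0.png")
cv2.imwrite("pics/t_rack.png",cv2.resize(t[170:290,250:400],None,fx=5,fy=5,interpolation=cv2.INTER_CUBIC))
cv2.imwrite("pics/s_rack.png",cv2.resize(s[190:310,240:390],None,fx=5,fy=5,interpolation=cv2.INTER_CUBIC))
a=cv2.resize(t[210:345,410:510],None,fx=4,fy=4,interpolation=cv2.INTER_CUBIC)
b=cv2.resize(t[245:325,120:200],None,fx=4,fy=4,interpolation=cv2.INTER_CUBIC)
import numpy as np
c=np.zeros((540,720,3),np.uint8);c[:540,:400]=a;c[:320,400:720]=b
cv2.imwrite("pics/t_mp.png",c)
```

```text
(no output)
```

View pics/t_rack.png

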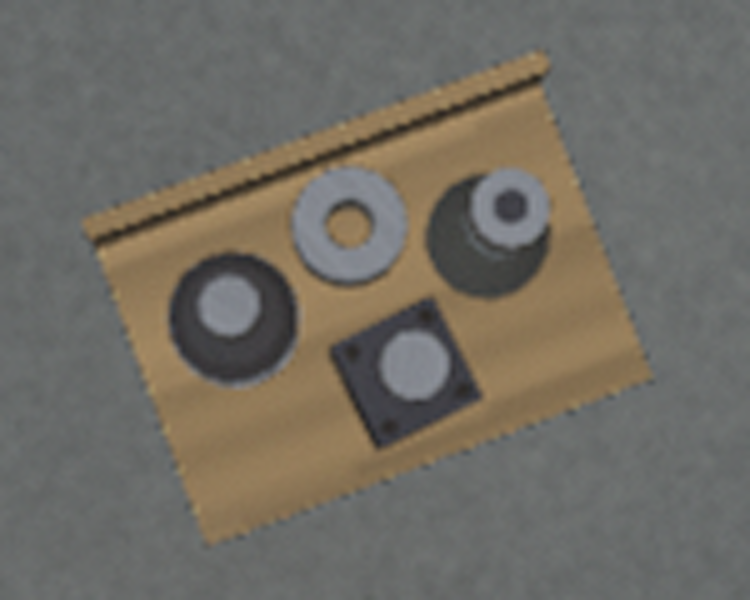

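View pics/s_rack.png

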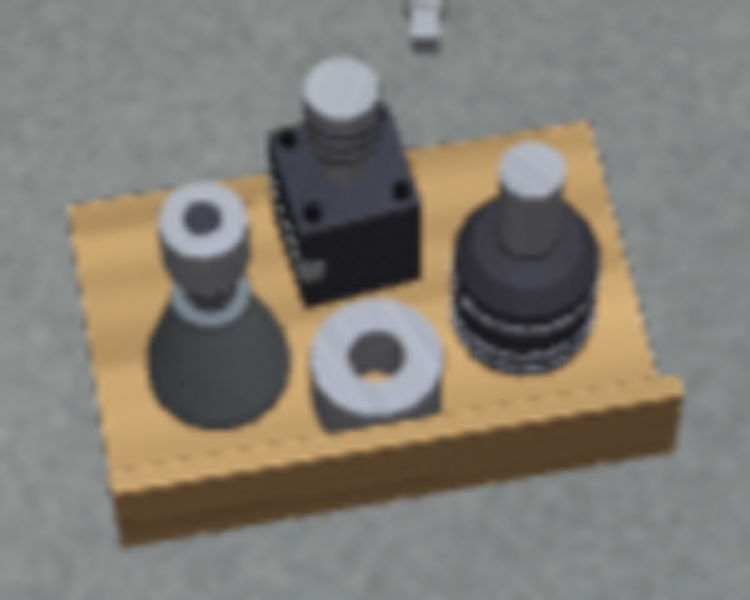

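View pics/t_mp.png

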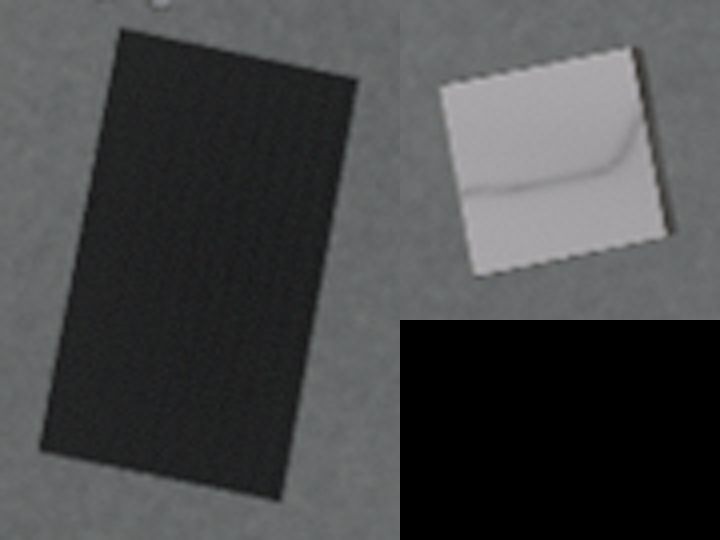

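```bash
cat > h.py <<'E'
import numpy as np, cv2
from cell import env
from scipy.optimize import least_squares
def cam(n):
    c=env.read_camera(n); K=np.array([[c["fx"],0,c["cx"]],[0,c["fy"],c["cy"]],[0,0,1]]); return K,np.array(c["rvec"]),np.array(c["tvec"]),c["img"]
def proj(C,P): return cv2.projectPoints(np.asarray(P,float).reshape(-1,3),C[1],C[2],C[0],None)[0][:,0]
def ray(C,uv,z):
    R=cv2.Rodrigues(C[1])[0]; o=-R.T@C[2]; d=R.T@np.linalg.inv(C[0])@np.array([uv[0],uv[1],1]); return o+d*(z-o[2])/d[2]
def un(p,off,k): return (np.array(p,float)+.5)/k-.5+np.array(off)
def go(x,y,z,yawdeg):
    "grasp-point target (world) -> units along tool axes from the measured pose"
    from scipy.spatial.transform import Rotation as Ro
    s=env.state(); R=Ro.from_euler('xyz',s['tcp_rot']); T=Ro.from_euler('xyz',[np.pi,0,np.radians(yawdeg)])
    p=np.array([x,y,z+171]); d=R.inv().apply(p-s['eef_pos'])/150; r=(R.inv()*T).as_rotvec(degrees=True)/45
    print('shift',np.round(d,3),'rot',np.round(r,3),'open',round(s['opening'],3),'t',round(s['t'],2))
def st():
    s=env.state(); g=np.array(s['eef_pos'])-[0,0,171]
    print('t',round(s['t'],2),'grasp',np.round(g,1),'rpy',np.round(np.degrees(s['tcp_rot']),2),'q',np.round(s['joints'],2),'F',np.round(s['ft_force'],1),'op',round(s['opening'],3))
E
python3 - <<'E'
from h import *
T=cam("top");S=cam("scene")
tp=lambda p:un(p,(250,170),5); sp=lambda p:un(p,(240,190),5)
o={'chuck':((229,306),(533,171),102),'jack':((511,208),(203,220),102),'holder':((415,366),(341,90),102),'bearing':((350,226),(376,357),36)}
for n,(a,b,z) in o.items():
    print(n,ray(T,tp(a),z).round(1),ray(S,sp(b),z).round(1))
def rect(Cs,pts,pix):
    f=lambda q:np.concatenate([(proj(C,np.array(P)@np.array([[np.cos(q[2]),np.sin(q[2]),0],[-np.sin(q[2]),np.cos(q[2]),0],[0,0,1]])+[q[0],q[1],0])-u).ravel() for C,P,u in zip(Cs,pts,pix)])
    r=least_squares(f,[600,0,0.3]); return r.x.round(2),np.degrees(r.x[2]).round(2),np.abs(r.fun).max().round(2)
rt=([[-65,92,6],[-65,-92,6],[65,92,41],[65,-92,41]],np.array([tp(p) for p in [(210,545),(652,380),(83,220),(540,52)]]))
rs=([[-65,-92,6],[-65,92,6],[65,-92,0],[65,92,0]],np.array([sp(p) for p in [(68,210),(588,123),(124,546),(678,450)]]))
print('rackT',rect([T],[rt[0]],[rt[1]])); print('rackS',rect([S],[rs[0]],[rs[1]])); print('both',rect([T,S],[rt[0],rs[0]],[rt[1],rs[1]]))
m=[(120,28),(358,78),(281,500),(40,452)]
print('mat',rect([T],[[[105,60,3],[105,-60,3],[-105,-60,3],[-105,60,3]]],[np.array([un(p,(410,210),4) for p in m])]))
m=[(41,87),(232,46),(267,237),(76,276)]
print('plate',rect([T],[[[45,45,20],[45,-45,20],[-45,-45,20],[-45,45,20]]],[np.array([un(p,(120,245),4) for p in m])]))
E
```

```text
chuck [567.5  32.3 102. ] [568.2  33.6 102. ]
jack [600.4 -64.8 102. ] [601.4 -63.4 102. ]
holder [546.3 -31.  102. ] [547.7 -29.8 102. ]
bearing [602.5 -11.1  36. ] [604.4 -10.   36. ]
rackT (array([ 5.751e+02, -2.004e+01,  3.500e-01]), np.float64(19.99), np.float64(0.75))
rackS (array([ 5.7538e+02, -1.8500e+01,  3.5000e-01]), np.float64(20.17), np.float64(0.97))
both (array([ 5.7522e+02, -1.9190e+01,  3.5000e-01]), np.float64(20.08), np.float64(1.01))
mat (array([ 4.8569e+02, -2.8335e+02, -2.2000e-01]), np.float64(-12.38), np.float64(0.36))
plate (array([4.7546e+02, 2.9102e+02, 1.9000e-01]), np.float64(11.08), np.float64(0.25))
```

```bash
python3 -c "
from h import *
go(547,-30.4,190,20.1)"
```

```text
shift [-3.361 -2.737  0.291] rot [-0.00e+00  1.00e-03  2.97e+00] open 1.003 t 0.25
```

```bash
python3 -m pendant '[{"x":-1,"y":-0.81,"z":0.1,"rz":1,"jaw":0.6},{"x":-1,"y":-0.81,"z":0.1,"rz":1,"jaw":0.6},{"x":-1,"y":-0.81,"z":0.1,"rz":1,"jaw":0.6},{"x":-1,"y":-0.81,"z":0.1,"rz":1,"jaw":0.6},{"x":-1,"y":-0.81,"z":0.1,"rz":1,"jaw":0.6}]'; python3 -c "
from h import *
st();go(547,-30.4,190,20.1)"
```

```text
t 0.25 grasp [276.2 560.6 233.5] rpy [-179.97   -0.    153.77] q [ 1.01  0.49  1.56 -0.    1.09 -0.11] F [-0.3  0.7 -0.4] op 1.003
shift [-3.361 -2.737  0.291] rot [-0.00e+00  1.00e-03  2.97e+00] open 1.003 t 0.25invalid input
```

```bash
python3 -m pendant '[{"x":-1,"y":-0.81,"z":0.1,"rx":0,"ry":0,"rz":1,"jaw":0.6},{"x":-1,"y":-0.81,"z":0.1,"rx":0,"ry":0,"rz":1,"jaw":0.6},{"x":-1,"y":-0.81,"z":0.1,"rx":0,"ry":0,"rz":1,"jaw":0.6},{"x":-1,"y":-0.81,"z":0.1,"rx":0,"ry":0,"rz":1,"jaw":0.6},{"x":-1,"y":-0.81,"z":0.1,"rx":0,"ry":0,"rz":1,"jaw":0.6}]'; python3 -c "
from h import *
st();go(547,-30.4,190,20.1)"
```

```text
t: 0.88
eef_pos: [357.5, 384.8, 389.9]
tcp_rot: [3.141, -0.0, 1.896]
ft_force: [-0.0, 0.3, 0.6]
opening: 0.606
t 0.88 grasp [357.5 384.8 218.9] rpy [ 1.7999e+02 -1.0000e-02  1.0866e+02] q [0.7  0.37 1.82 0.   0.95 0.37] F [-0.   0.3  0.6] op 0.606
shift [-3.027  0.312  0.192] rot [ 0.    -0.     1.968] open 0.606 t 0.88
```

```bash
python3 -m pendant '[{"x":-1,"y":0.1,"z":0.1,"rx":0,"ry":0,"rz":0.98,"jaw":0.6},{"x":-1,"y":0.1,"z":0.1,"rx":0,"ry":0,"rz":0.98,"jaw":0.6},{"x":-1,"y":0.1,"z":0.1,"rx":0,"ry":0,"rz":0.98,"jaw":0.6},{"x":-1,"y":0.1,"z":0.1,"rx":0,"ry":0,"rz":0.98,"jaw":0.6},{"x":-1,"y":0.1,"z":0.1,"rx":0,"ry":0,"rz":0.98,"jaw":0.6}]'; python3 -c "
from h import *
st();go(547,-30.4,190,20.1)"
```

```text
t: 1.5
eef_pos: [419.6, 248.7, 374.7]
tcp_rot: [-3.142, -0.0, 1.132]
ft_force: [0.0, 1.1, -0.1]
opening: 0.599
t 1.5 grasp [419.6 248.7 203.7] rpy [-1.800e+02 -1.000e-02  6.486e+01] q [0.4  0.34 1.92 0.   0.88 0.84] F [ 0.   1.1 -0.1] op 0.599
shift [-1.323  1.559  0.091] rot [-0.    -0.     0.995] open 0.599 t 1.5
```

```bash
python3 -m pendant '[{"x":-0.8,"y":0.94,"z":0.0,"rx":0,"ry":0,"rz":0.99,"jaw":0.6},{"x":-0.8,"y":0.94,"z":0.0,"rx":0,"ry":0,"rz":0.99,"jaw":0.6},{"x":-0.8,"y":0.94,"z":0.0,"rx":0,"ry":0,"rz":0.99,"jaw":0.6},{"x":-0.8,"y":0.94,"z":0.0,"rx":0,"ry":0,"rz":0.99,"jaw":0.6},{"x":-0.8,"y":0.94,"z":0.0,"rx":0,"ry":0,"rz":0.99,"jaw":0.6}]'; python3 -c "
from h import *
st();go(547,-30.4,170,20.1)"
```

```text
t: 2.12
eef_pos: [495.8, 79.7, 374.6]
tcp_rot: [-3.141, 0.0, 0.356]
ft_force: [0.5, 0.4, -0.1]
opening: 0.602
t 2.12 grasp [495.8  79.7 203.6] rpy [-1.7999e+02  1.0000e-02  2.0380e+01] q [0.03 0.35 1.89 0.   0.9  1.24] F [ 0.5  0.4 -0.1] op 0.602
shift [0.065 0.807 0.224] rot [-0.     0.     0.006] open 0.602 t 2.12
```

```bash
python3 -m pendant '[{"x":0.065,"y":0.807,"z":0.1,"rx":0,"ry":0,"rz":0.006,"jaw":0.6},{"x":0.065,"y":0.807,"z":0.1,"rx":0,"ry":0,"rz":0.006,"jaw":0.6},{"x":0.065,"y":0.807,"z":0.22,"rx":0,"ry":0,"rz":0.006,"jaw":0.6},{"x":0.065,"y":0.807,"z":0.22,"rx":0,"ry":0,"rz":0.006,"jaw":0.6}]'
python3 - <<'E'
from h import *
st();go(547,-30.4,87,20.1)
c=env.read_camera("wrist");cv2.imwrite("pics/w1.png",c["img"][:,:,::-1])
c=env.read_camera("scene");cv2.imwrite("pics/s1.png",cv2.resize(c["img"][100:340,160:480,::-1],None,fx=2,fy=2))
E
```

```text
t: 2.62
eef_pos: [546.3, -30.1, 340.7]
tcp_rot: [-3.14, 0.002, 0.353]
ft_force: [-0.2, 0.6, -0.1]
opening: 0.6
t 2.62 grasp [546.3 -30.1 169.7] rpy [-1.7992e+02  1.2000e-01  2.0220e+01] q [-0.18  0.46  1.82  0.    0.86  1.04] F [-0.2  0.6 -0.1] op 0.6
shift [0.004 0.004 0.551] rot [-0.002  0.003  0.003] open 0.6 t 2.62
```

View pics/w1.png

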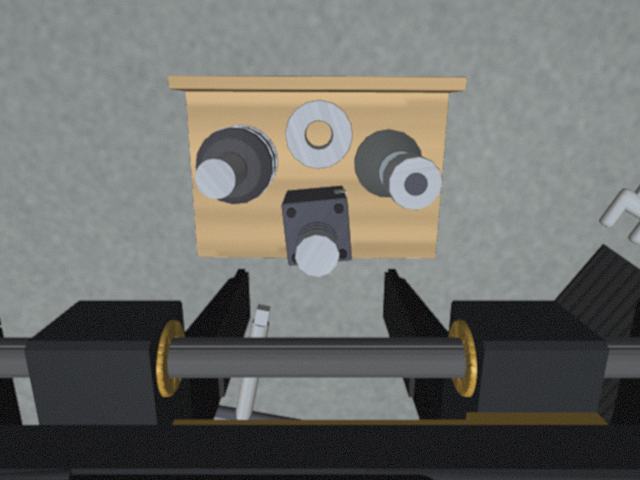

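View pics/s1.png

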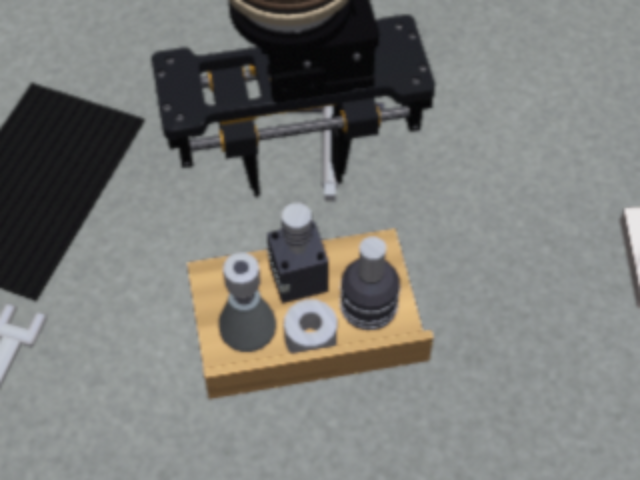

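The wrist view shows the nut at (317,256), centred between the fingers at columns 243 and 391. I'll use this picture to cross-check the positions from a third camera.

Run:
```python
from h import *
W=cam("wrist")
for n,p,z in [('chuck',(215.5,179),102),('jack',(415,183),102),('holder',(317.5,256),102),('bearing',(319,134),36)]: print(n,ray(W,p,z).round(1))
go(547,-30.4,87,20.1)
```

```text
chuck [566.4  32.3 102. ]
jack [600.  -64.9 102. ]
holder [545.4 -31.4 102. ]
bearing [603.2 -11.3  36. ]
shift [0.002 0.006 0.563] rot [ 0.    -0.001  0.   ] open 0.598 t 2.77
```

```bash
python3 -m pendant '[{"x":0,"y":0.006,"z":0.3,"rx":0,"ry":0,"rz":0,"jaw":0.6},{"x":0,"y":0.006,"z":0.56,"rx":0,"ry":0,"rz":0,"jaw":0.6},{"x":0,"y":0.006,"z":0.56,"rx":0,"ry":0,"rz":0,"jaw":0.6},{"x":0,"y":0.006,"z":0.56,"rx":0,"ry":0,"rz":0,"jaw":0.6}]'; python3 -c "
from h import *
st()"; python3 -m pendant '[{"x":0,"y":0,"z":0,"rx":0,"ry":0,"rz":0,"jaw":0.15},{"x":0,"y":0,"z":0,"rx":0,"ry":0,"rz":0,"jaw":0.15},{"x":0,"y":0,"z":0,"rx":0,"ry":0,"rz":0,"jaw":0.15},{"x":0,"y":0,"z":0,"rx":0,"ry":0,"rz":0,"jaw":0.15},{"x":0,"y":0,"z":0,"rx":0,"ry":0,"rz":0,"jaw":0.15}]'; python3 -c "
from h import *
st()"
```

```text
t: 3.28
eef_pos: [547.2, -31.4, 259.3]
tcp_rot: [3.141, -0.002, 0.348]
ft_force: [-0.1, 0.1, 0.3]
opening: 0.6
t 3.27 grasp [547.2 -31.4  88.3] rpy [ 1.7995e+02 -9.0000e-02  1.9940e+01] q [-0.18  0.58  1.89  0.    0.67  1.04] F [-0.1  0.1  0.3] op 0.6
t: 3.9
eef_pos: [546.7, -31.7, 257.8]
tcp_rot: [-3.141, -0.0, 0.346]
ft_force: [-0.5, 1.5, 2.6]
opening: 0.247
t 3.9 grasp [546.7 -31.7  86.8] rpy [-179.99   -0.     19.85] q [-0.18  0.58  1.89  0.    0.67  1.05] F [-0.5  1.5  2.6] op 0.247
```

```bash
python3 -m pendant '[{"x":0,"y":0,"z":-0.3,"rx":0,"ry":0,"rz":0,"jaw":0.1},{"x":0,"y":0,"z":-0.7,"rx":0,"ry":0,"rz":0,"jaw":0.1},{"x":0,"y":0,"z":-0.7,"rx":0,"ry":0,"rz":0,"jaw":0.1},{"x":0,"y":0,"z":-0.7,"rx":0,"ry":0,"rz":0,"jaw":0.1}]'; python3 -c "
from h import *
st();go(419,-269,190,20)"
```

```text
t: 4.4
eef_pos: [546.3, -31.7, 361.5]
tcp_rot: [-3.141, 0.002, 0.346]
ft_force: [-1.2, 0.1, -5.2]
opening: 0.251
t 4.4 grasp [546.3 -31.7 190.5] rpy [-1.7994e+02  9.0000e-02  1.9850e+01] q [-0.18  0.43  1.8   0.    0.91  1.05] F [-1.2  0.1 -5.2] op 0.251
shift [-1.335  1.2    0.004] rot [-0.001  0.002 -0.003] open 0.251 t 4.4
```

```bash
python3 -m pendant '[{"x":-0.25,"y":0.22,"z":0,"rx":0,"ry":0,"rz":0,"jaw":0.1},{"x":-0.5,"y":0.45,"z":0,"rx":0,"ry":0,"rz":0,"jaw":0.1},{"x":-0.75,"y":0.67,"z":0,"rx":0,"ry":0,"rz":0,"jaw":0.1},{"x":-0.9,"y":0.81,"z":0,"rx":0,"ry":0,"rz":0,"jaw":0.1},{"x":-0.9,"y":0.81,"z":0,"rx":0,"ry":0,"rz":0,"jaw":0.1}]'; python3 -c "
from h import *
st();go(419,-269,84,20)"
```

```text
t: 5.03
eef_pos: [460.1, -193.4, 360.8]
tcp_rot: [-3.139, 0.002, 0.344]
ft_force: [-0.4, 1.2, -4.8]
opening: 0.252
t 5.03 grasp [ 460.1 -193.4  189.8] rpy [-1.7984e+02  1.4000e-01  1.9680e+01] q [-0.53  0.37  1.91 -0.    0.86  0.7 ] F [-0.4  1.2 -4.8] op 0.252
shift [-0.426  0.384  0.705] rot [-0.004  0.003 -0.007] open 0.252 t 5.03
```

```bash
python3 -m pendant '[{"x":-0.22,"y":0.2,"z":0,"rx":0,"ry":0,"rz":0,"jaw":0.1},{"x":-0.426,"y":0.384,"z":0.1,"rx":0,"ry":0,"rz":0,"jaw":0.1},{"x":-0.426,"y":0.384,"z":0.3,"rx":0,"ry":0,"rz":0,"jaw":0.1},{"x":-0.426,"y":0.384,"z":0.5,"rx":0,"ry":0,"rz":0,"jaw":0.1},{"x":-0.426,"y":0.384,"z":0.67,"rx":0,"ry":0,"rz":0,"jaw":0.1},{"x":-0.426,"y":0.384,"z":0.67,"rx":0,"ry":0,"rz":0,"jaw":0.1},{"x":-0.426,"y":0.384,"z":0.67,"rx":0,"ry":0,"rz":0,"jaw":0.1}]'; python3 -c "
from h import *
st();go(419,-269,84,20)"
```

```text
t: 5.9
eef_pos: [420.9, -267.5, 262.3]
tcp_rot: [-3.141, 0.0, 0.347]
ft_force: [-0.3, 0.0, -5.2]
opening: 0.252
t 5.9 grasp [ 420.9 -267.5   91.3] rpy [-1.7997e+02  1.0000e-02  1.9880e+01] q [-0.7   0.52  2.01  0.    0.61  0.52] F [-0.3  0.  -5.2] op 0.252
shift [-0.015  0.005  0.049] rot [-0.001  0.    -0.003] open 0.252 t 5.9
```

```bash
python3 -m pendant '[{"x":0,"y":0,"z":0.03,"rx":0,"ry":0,"rz":0,"jaw":0.1},{"x":0,"y":0,"z":0.047,"rx":0,"ry":0,"rz":0,"jaw":0.1},{"x":0,"y":0,"z":0.047,"rx":0,"ry":0,"rz":0,"jaw":0.1},{"x":0,"y":0,"z":0.047,"rx":0,"ry":0,"rz":0,"jaw":0.1}]'; python3 -c "
from h import *
st()"
```

```text
t: 6.4
eef_pos: [420.6, -267.8, 255.5]
tcp_rot: [3.141, -0.001, 0.346]
ft_force: [0.1, 0.1, -1.2]
opening: 0.248
t 6.4 grasp [ 420.6 -267.8   84.5] rpy [ 1.7997e+02 -3.0000e-02  1.9850e+01] q [-0.7   0.53  2.01  0.    0.6   0.52] F [ 0.1  0.1 -1.2] op 0.248
```

```bash
python3 -m pendant '[{"x":0,"y":0,"z":0,"rx":0,"ry":0,"rz":0,"jaw":0.6},{"x":0,"y":0,"z":0,"rx":0,"ry":0,"rz":0,"jaw":0.6},{"x":0,"y":0,"z":0,"rx":0,"ry":0,"rz":0,"jaw":0.6},{"x":0,"y":0,"z":-0.4,"rx":0,"ry":0,"rz":0,"jaw":0.6},{"x":0,"y":0,"z":-0.5,"rx":0,"ry":0,"rz":0,"jaw":0.6}]'; python3 -c "
from h import *
st();go(600.6,-64.4,160,20)
c=env.read_camera('scene');cv2.imwrite('pics/s2.png',cv2.resize(c['img'][100:340,100:420,::-1],None,fx=2,fy=2))
c=env.read_camera('top');cv2.imwrite('pics/t2.png',cv2.resize(c['img'][170:350,260:520,::-1],None,fx=3,fy=3))"
```

```text
t: 7.02
eef_pos: [420.7, -267.9, 332.8]
tcp_rot: [3.138, -0.002, 0.346]
ft_force: [0.6, -0.5, -0.4]
opening: 0.593
t 7.03 grasp [ 420.7 -267.9  161.8] rpy [ 1.7981e+02 -1.2000e-01  1.9850e+01] q [-0.7   0.41  1.95  0.    0.78  0.52] F [ 0.6 -0.5 -0.4] op 0.593
shift [ 1.589 -0.869  0.012] rot [ 0.004 -0.003 -0.003] open 0.593 t 7.03
```

View pics/s2.png

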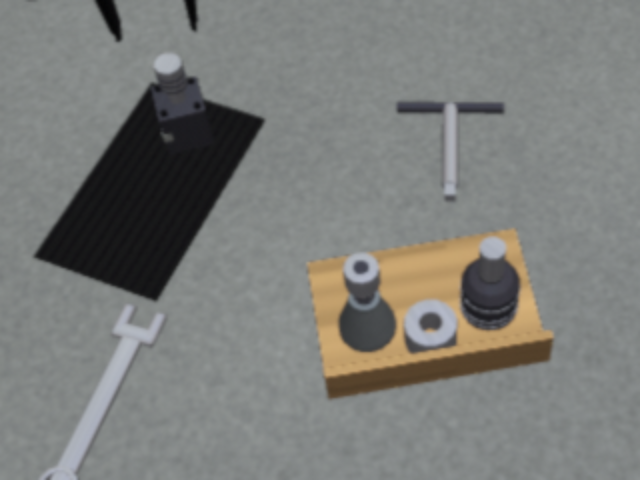

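View pics/t2.png

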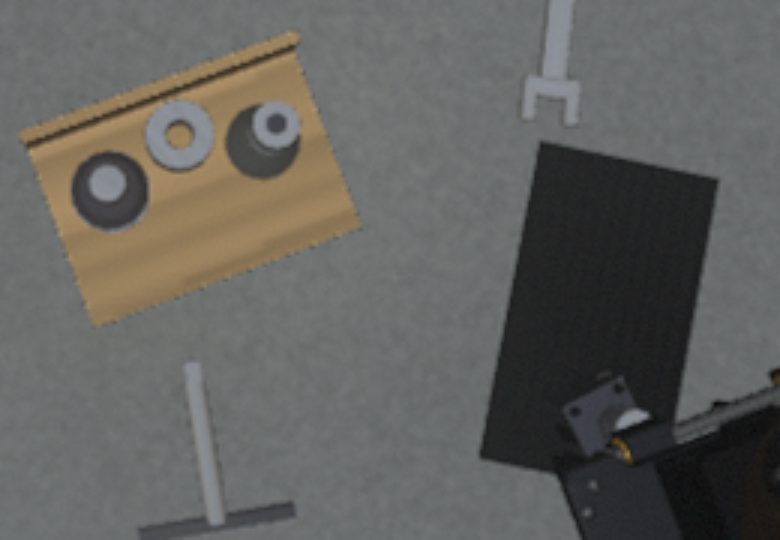

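The holder is standing upright on the near end of the mat, at about (180,105) in the scene crop, and the rest is undisturbed. The jack is next.

```bash
python3 -m pendant '[{"x":0.95,"y":-0.52,"z":0,"rx":0,"ry":0,"rz":0,"jaw":0.6},{"x":0.95,"y":-0.52,"z":0,"rx":0,"ry":0,"rz":0,"jaw":0.6},{"x":0.95,"y":-0.52,"z":0,"rx":0,"ry":0,"rz":0,"jaw":0.6},{"x":0.95,"y":-0.52,"z":0,"rx":0,"ry":0,"rz":0,"jaw":0.6}]'; python3 -c "
from h import *
st();go(600.6,-64.4,160,20)"
```

```text
t: 7.62
eef_pos: [529.0, -144.1, 328.4]
tcp_rot: [-3.14, 0.001, 0.35]
ft_force: [1.3, -0.6, -1.1]
opening: 0.6
t 7.62 grasp [ 529.  -144.1  157.4] rpy [-1.7992e+02  8.0000e-02  2.0030e+01] q [-0.39  0.48  1.83  0.    0.84  0.83] F [ 1.3 -0.6 -1.1] op 0.6
shift [ 0.631 -0.336 -0.017] rot [-0.002  0.002  0.001] open 0.6 t 7.62
```

```bash
python3 -m pendant '[{"x":0.631,"y":-0.336,"z":0,"rx":0,"ry":0,"rz":0,"jaw":0.6},{"x":0.631,"y":-0.336,"z":0,"rx":0,"ry":0,"rz":0,"jaw":0.6},{"x":0.631,"y":-0.336,"z":0,"rx":0,"ry":0,"rz":0,"jaw":0.6},{"x":0.631,"y":-0.336,"z":0,"rx":0,"ry":0,"rz":0,"jaw":0.6}]'; python3 -c "
from h import *
st();go(600.6,-64.4,91,20)
c=env.read_camera('wrist');cv2.imwrite('pics/w2.png',c['img'][:,:,::-1])"
```

```text
t: 8.12
eef_pos: [599.3, -67.2, 329.1]
tcp_rot: [-3.141, 0.002, 0.346]
ft_force: [0.6, -0.2, -0.7]
opening: 0.599
t 8.12 grasp [599.3 -67.2 158.1] rpy [-1.7995e+02  1.0000e-01  1.9840e+01] q [-0.22  0.54  1.69 -0.    0.91  1.  ] F [ 0.6 -0.2 -0.7] op 0.599
shift [ 0.016 -0.014  0.448] rot [-0.001  0.002 -0.004] open 0.599 t 8.12
```

View pics/w2.png

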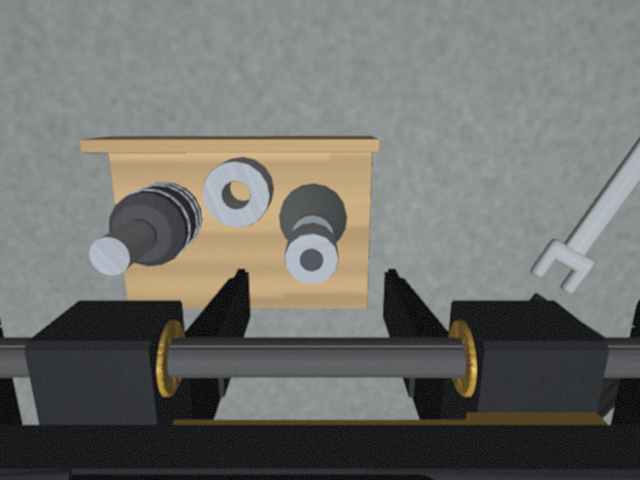

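```bash
python3 -m pendant '[{"x":0.012,"y":-0.014,"z":0.25,"rx":0,"ry":0,"rz":0,"jaw":0.6},{"x":0.012,"y":-0.014,"z":0.448,"rx":0,"ry":0,"rz":0,"jaw":0.6},{"x":0.012,"y":-0.014,"z":0.448,"rx":0,"ry":0,"rz":0,"jaw":0.6},{"x":0.012,"y":-0.014,"z":0.448,"rx":0,"ry":0,"rz":0,"jaw":0.6}]'; python3 -c "
from h import *
st()"; python3 -m pendant '[{"x":0,"y":0,"z":0,"rx":0,"ry":0,"rz":0,"jaw":0.15},{"x":0,"y":0,"z":0,"rx":0,"ry":0,"rz":0,"jaw":0.15},{"x":0,"y":0,"z":0,"rx":0,"ry":0,"rz":0,"jaw":0.15},{"x":0,"y":0,"z":0,"rx":0,"ry":0,"rz":0,"jaw":0.15},{"x":0,"y":0,"z":0,"rx":0,"ry":0,"rz":0,"jaw":0.15}]'; python3 -c "
from h import *
st()"
```

```text
t: 8.68
eef_pos: [600.9, -64.6, 264.0]
tcp_rot: [3.141, -0.001, 0.345]
ft_force: [0.4, -0.3, 0.4]
opening: 0.601
t 8.68 grasp [600.9 -64.6  93. ] rpy [ 1.7997e+02 -5.0000e-02  1.9790e+01] q [-0.22  0.63  1.74  0.    0.77  1.01] F [ 0.4 -0.3  0.4] op 0.601
t: 9.3
eef_pos: [601.0, -63.8, 263.3]
tcp_rot: [3.141, -0.0, 0.347]
ft_force: [-0.3, 0.2, 4.6]
opening: 0.291
t 9.3 grasp [601.  -63.8  92.3] rpy [ 1.7999e+02 -2.0000e-02  1.9850e+01] q [-0.22  0.63  1.74  0.    0.77  1.01] F [-0.3  0.2  4.6] op 0.291
```

```bash
python3 -m pendant '[{"x":0,"y":0,"z":-0.3,"rx":0,"ry":0,"rz":0,"jaw":0.1},{"x":0,"y":0,"z":-0.7,"rx":0,"ry":0,"rz":0,"jaw":0.1},{"x":0,"y":0.1,"z":-0.72,"rx":0,"ry":0,"rz":0,"jaw":0.1},{"x":0,"y":0.4,"z":-0.72,"rx":0,"ry":0,"rz":0,"jaw":0.1},{"x":0,"y":0.8,"z":-0.72,"rx":0,"ry":0,"rz":0,"jaw":0.1},{"x":0,"y":0.8,"z":-0.72,"rx":0,"ry":0,"rz":0,"jaw":0.1}]'; python3 -c "
from h import *
st();go(552,-298,100,20)"
```

```text
t: 10.05
eef_pos: [642.1, -180.7, 368.5]
tcp_rot: [-3.141, 0.002, 0.343]
ft_force: [-0.1, -0.0, -4.3]
opening: 0.288
t 10.05 grasp [ 642.1 -180.7  197.5] rpy [-1.7995e+02  1.0000e-01  1.9640e+01] q [-0.37  0.59  1.49 -0.    1.07  0.86] F [-0.1 -0.  -4.3] op 0.288
shift [-0.828  0.535  0.651] rot [-0.001  0.002 -0.008] open 0.288 t 10.05
```

```bash
python3 -m pendant '[{"x":-0.3,"y":0.2,"z":0,"rx":0,"ry":0,"rz":0,"jaw":0.1},{"x":-0.6,"y":0.4,"z":0,"rx":0,"ry":0,"rz":0,"jaw":0.1},{"x":-0.828,"y":0.535,"z":0.1,"rx":0,"ry":0,"rz":0,"jaw":0.1},{"x":-0.828,"y":0.535,"z":0.3,"rx":0,"ry":0,"rz":0,"jaw":0.1},{"x":-0.828,"y":0.535,"z":0.5,"rx":0,"ry":0,"rz":0,"jaw":0.1},{"x":-0.828,"y":0.535,"z":0.65,"rx":0,"ry":0,"rz":0,"jaw":0.1},{"x":-0.828,"y":0.535,"z":0.65,"rx":0,"ry":0,"rz":0,"jaw":0.1},{"x":-0.828,"y":0.535,"z":0.65,"rx":0,"ry":0,"rz":0,"jaw":0.1}]'; python3 -c "
from h import *
st();go(552,-298,89.2,20)"
```

```text
t: 11.05
eef_pos: [552.2, -294.3, 273.7]
tcp_rot: [-3.141, -0.0, 0.347]
ft_force: [-0.4, -1.2, -3.2]
opening: 0.286
t 11.05 grasp [ 552.2 -294.3  102.7] rpy [-179.99   -0.     19.86] q [-0.6   0.64  1.68  0.    0.82  0.63] F [-0.4 -1.2 -3.2] op 0.286
shift [-0.01   0.022  0.09 ] rot [-0.    -0.    -0.003] open 0.286 t 11.05
```

```bash
python3 -m pendant '[{"x":0,"y":0.01,"z":0.05,"rx":0,"ry":0,"rz":0,"jaw":0.1},{"x":0,"y":0.01,"z":0.075,"rx":0,"ry":0,"rz":0,"jaw":0.1},{"x":0,"y":0.01,"z":0.085,"rx":0,"ry":0,"rz":0,"jaw":0.1},{"x":0,"y":0.01,"z":0.085,"rx":0,"ry":0,"rz":0,"jaw":0.1},{"x":0,"y":0.01,"z":0.085,"rx":0,"ry":0,"rz":0,"jaw":0.1}]'; python3 -c "
from h import *
st()"
```

```text
t: 11.68
eef_pos: [552.6, -295.8, 260.8]
tcp_rot: [3.141, -0.0, 0.346]
ft_force: [0.4, -0.9, -2.9]
opening: 0.29
t 11.68 grasp [ 552.6 -295.8   89.8] rpy [ 1.7999e+02 -1.0000e-02  1.9850e+01] q [-0.6   0.66  1.69  0.    0.8   0.63] F [ 0.4 -0.9 -2.9] op 0.29
```

```bash
python3 -m pendant '[{"x":0,"y":0,"z":0.007,"rx":0,"ry":0,"rz":0,"jaw":0.1},{"x":0,"y":0,"z":0.007,"rx":0,"ry":0,"rz":0,"jaw":0.1}]'; python3 -c "
from h import *
st()";python3 -m pendant '[{"x":0,"y":0,"z":0,"rx":0,"ry":0,"rz":0,"jaw":0.6},{"x":0,"y":0,"z":0,"rx":0,"ry":0,"rz":0,"jaw":0.6},{"x":0,"y":0,"z":0,"rx":0,"ry":0,"rz":0,"jaw":0.6},{"x":0,"y":0,"z":-0.4,"rx":0,"ry":0,"rz":0,"jaw":0.6},{"x":0,"y":0,"z":-0.5,"rx":0,"ry":0,"rz":0,"jaw":0.6}]'; python3 -c "
from h import *
st();go(567.4,32.7,160,20)
c=env.read_camera('scene');cv2.imwrite('pics/s3.png',cv2.resize(c['img'][100:340,100:420,::-1],None,fx=2,fy=2))"
```

```text
t: 11.92
eef_pos: [552.8, -295.7, 260.6]
tcp_rot: [3.141, -0.001, 0.346]
ft_force: [0.3, 2.3, 4.6]
opening: 0.289
t 11.93 grasp [ 552.8 -295.7   89.6] rpy [ 1.7995e+02 -6.0000e-02  1.9850e+01] q [-0.6   0.66  1.69  0.    0.8   0.63] F [0.3 2.3 4.6] op 0.289
t: 12.55
eef_pos: [552.9, -296.0, 337.8]
tcp_rot: [3.138, -0.003, 0.346]
ft_force: [-0.6, -0.6, 0.3]
opening: 0.597
t 12.55 grasp [ 552.9 -296.   166.8] rpy [ 1.7979e+02 -1.6000e-01  1.9850e+01] q [-0.6   0.56  1.63  0.    0.95  0.63] F [-0.6 -0.6  0.3] op 0.597
shift [ 0.835 -2.029  0.04 ] rot [ 0.005 -0.004 -0.003] open 0.597 t 12.55
```

View pics/s3.png

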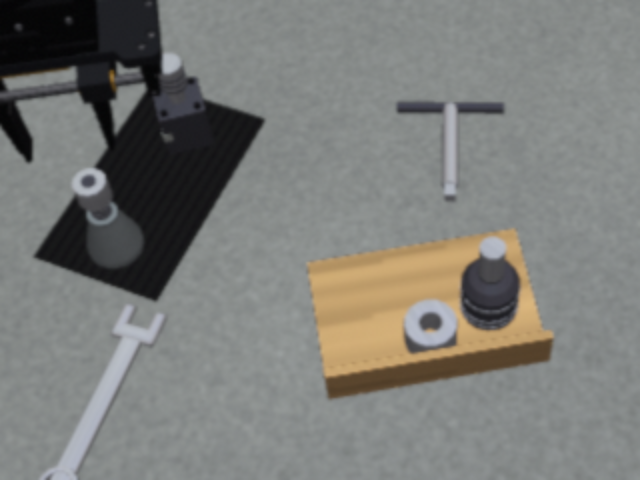

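The jack stands upright at the far end of the mat, at (113,230) in the crop. The chuck is next.

```bash
python3 -m pendant '[{"x":0.41,"y":-1,"z":0,"rx":0,"ry":0,"rz":0,"jaw":0.5},{"x":0.41,"y":-1,"z":0,"rx":0,"ry":0,"rz":0,"jaw":0.5},{"x":0.41,"y":-1,"z":0,"rx":0,"ry":0,"rz":0,"jaw":0.5}]'; python3 -m pendant '[{"x":0.4,"y":-0.9,"z":0,"rx":0,"ry":0,"rz":0,"jaw":0.5},{"x":0.4,"y":-0.9,"z":0,"rx":0,"ry":0,"rz":0,"jaw":0.5},{"x":0.4,"y":-0.9,"z":0,"rx":0,"ry":0,"rz":0,"jaw":0.5},{"x":0.4,"y":-0.9,"z":0,"rx":0,"ry":0,"rz":0,"jaw":0.5}]'; python3 -c "
from h import *
st();go(567.4,32.7,87,20)"
```

```text
t: 12.98
eef_pos: [559.1, -131.4, 333.6]
tcp_rot: [-3.14, 0.001, 0.348]
ft_force: [0.6, -0.6, 0.2]
opening: 0.504
t: 13.48
eef_pos: [569.9, 15.0, 333.7]
tcp_rot: [-3.141, 0.001, 0.349]
ft_force: [0.4, -0.5, -0.8]
opening: 0.501
t 13.47 grasp [569.9  15.  162.7] rpy [-1.7996e+02  7.0000e-02  2.0000e+01] q [-0.09  0.5   1.77  0.    0.87  1.13] F [ 0.4 -0.5 -0.8] op 0.501
shift [ 0.025 -0.116  0.505] rot [-0.001  0.001  0.   ] open 0.501 t 13.47
```

```bash
python3 -m pendant '[{"x":0.025,"y":-0.116,"z":0,"rx":0,"ry":0,"rz":0,"jaw":0.5},{"x":0.025,"y":-0.116,"z":0,"rx":0,"ry":0,"rz":0,"jaw":0.5},{"x":0.025,"y":-0.116,"z":0,"rx":0,"ry":0,"rz":0,"jaw":0.5}]'; python3 -c "
from h import *
st();go(567.4,32.7,87,20)
c=env.read_camera('wrist');cv2.imwrite('pics/w3.png',c['img'][:,:,::-1])"
```

```text
t: 13.85
eef_pos: [567.7, 30.7, 334.6]
tcp_rot: [3.142, -0.0, 0.346]
ft_force: [-0.4, -0.9, 0.6]
opening: 0.497
t 13.85 grasp [567.7  30.7 163.6] rpy [180.    -0.    19.82] q [-0.06  0.49  1.78  0.    0.87  1.16] F [-0.4 -0.9  0.6] op 0.497
shift [ 0.003 -0.013  0.511] rot [ 0.    -0.    -0.004] open 0.497 t 13.85
```

View pics/w3.png

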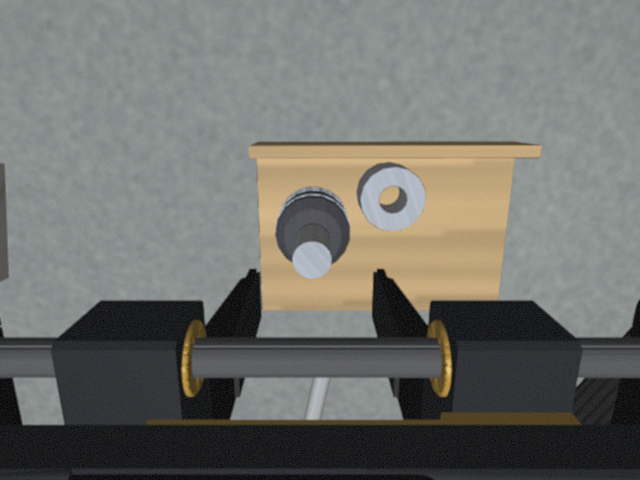

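The arbour is at (312,260) and the finger mid is about column 317, so it needs roughly a 2 mm shift. That agrees with the computed −0.013.

```bash
python3 -m pendant '[{"x":0.0,"y":-0.013,"z":0.25,"rx":0,"ry":0,"rz":0,"jaw":0.5},{"x":0.0,"y":-0.013,"z":0.508,"rx":0,"ry":0,"rz":0,"jaw":0.5},{"x":0.0,"y":-0.013,"z":0.508,"rx":0,"ry":0,"rz":0,"jaw":0.5},{"x":0.0,"y":-0.013,"z":0.508,"rx":0,"ry":0,"rz":0,"jaw":0.5}]'; python3 -c "
from h import *
st()"; python3 -m pendant '[{"x":0,"y":0,"z":0,"rx":0,"ry":0,"rz":0,"jaw":0.1},{"x":0,"y":0,"z":0,"rx":0,"ry":0,"rz":0,"jaw":0.1},{"x":0,"y":0,"z":0,"rx":0,"ry":0,"rz":0,"jaw":0.1},{"x":0,"y":0,"z":0,"rx":0,"ry":0,"rz":0,"jaw":0.1},{"x":0,"y":0,"z":0,"rx":0,"ry":0,"rz":0,"jaw":0.1}]'; python3 -c "
from h import *
st()"
```

```text
t: 14.4
eef_pos: [567.5, 32.7, 259.6]
tcp_rot: [3.141, -0.001, 0.346]
ft_force: [0.3, -0.3, 0.8]
opening: 0.501
t 14.4 grasp [567.5  32.7  88.6] rpy [ 1.7998e+02 -6.0000e-02  1.9830e+01] q [-0.06  0.6   1.84  0.    0.71  1.17] F [ 0.3 -0.3  0.8] op 0.501
t: 15.02
eef_pos: [567.1, 33.0, 258.9]
tcp_rot: [3.141, -0.001, 0.347]
ft_force: [-1.0, 0.7, 5.4]
opening: 0.207
t 15.03 grasp [567.1  33.   87.9] rpy [ 1.7999e+02 -4.0000e-02  1.9850e+01] q [-0.06  0.6   1.84  0.    0.7   1.17] F [-1.   0.7  5.4] op 0.207
```

```bash
python3 -m pendant '[{"x":0,"y":0,"z":-0.3,"rx":0,"ry":0,"rz":0,"jaw":0.05},{"x":0,"y":0,"z":-0.7,"rx":0,"ry":0,"rz":0,"jaw":0.05},{"x":0,"y":0.1,"z":-0.8,"rx":0,"ry":0,"rz":0,"jaw":0.05},{"x":-0.2,"y":0.4,"z":-0.8,"rx":0,"ry":0,"rz":0,"jaw":0.05},{"x":-0.5,"y":0.7,"z":-0.8,"rx":0,"ry":0,"rz":0,"jaw":0.05},{"x":-0.6,"y":0.95,"z":-0.8,"rx":0,"ry":0,"rz":0,"jaw":0.05},{"x":-0.6,"y":0.95,"z":-0.8,"rx":0,"ry":0,"rz":0,"jaw":0.05}]'; python3 -c "
from h import *
st();go(486.7,-281.8,200,20)"
```

```text
t: 15.9
eef_pos: [530.4, -134.0, 378.0]
tcp_rot: [-3.141, 0.001, 0.343]
ft_force: [0.0, 0.4, -2.7]
opening: 0.206
t 15.9 grasp [ 530.4 -134.   207. ] rpy [-1.7998e+02  3.0000e-02  1.9650e+01] q [-0.37  0.41  1.78 -0.    0.95  0.86] F [ 0.   0.4 -2.7] op 0.206
shift [-0.606  0.83   0.047] rot [-0.     0.001 -0.008] open 0.206 t 15.9
```

```bash
python3 -m pendant '[{"x":-0.2,"y":0.3,"z":0,"rx":0,"ry":0,"rz":0,"jaw":0.05},{"x":-0.4,"y":0.6,"z":0,"rx":0,"ry":0,"rz":0,"jaw":0.05},{"x":-0.605,"y":0.82,"z":0,"rx":0,"ry":0,"rz":0,"jaw":0.05},{"x":-0.605,"y":0.83,"z":0.1,"rx":0,"ry":0,"rz":0,"jaw":0.05},{"x":-0.605,"y":0.83,"z":0.3,"rx":0,"ry":0,"rz":0,"jaw":0.05},{"x":-0.605,"y":0.83,"z":0.5,"rx":0,"ry":0,"rz":0,"jaw":0.05},{"x":-0.605,"y":0.83,"z":0.7,"rx":0,"ry":0,"rz":0,"jaw":0.05},{"x":-0.605,"y":0.83,"z":0.75,"rx":0,"ry":0,"rz":0,"jaw":0.05},{"x":-0.605,"y":0.83,"z":0.75,"rx":0,"ry":0,"rz":0,"jaw":0.05}]'; python3 -c "
from h import *
st();go(486.7,-281.8,84.9,20)"
```

```text
t: 17.02
eef_pos: [488.1, -278.9, 265.8]
tcp_rot: [-3.141, 0.0, 0.347]
ft_force: [0.5, -0.3, -3.1]
opening: 0.207
t 17.02 grasp [ 488.1 -278.9   94.8] rpy [-1.7995e+02  2.0000e-02  1.9890e+01] q [-0.64  0.58  1.85  0.    0.71  0.59] F [ 0.5 -0.3 -3.1] op 0.207
shift [-0.015  0.015  0.066] rot [-0.001  0.    -0.002] open 0.207 t 17.02
```

```bash
python3 -m pendant '[{"x":-0.01,"y":0.01,"z":0.03,"rx":0,"ry":0,"rz":0,"jaw":0.05},{"x":-0.01,"y":0.01,"z":0.05,"rx":0,"ry":0,"rz":0,"jaw":0.05},{"x":-0.01,"y":0.01,"z":0.063,"rx":0,"ry":0,"rz":0,"jaw":0.05},{"x":-0.01,"y":0.01,"z":0.066,"rx":0,"ry":0,"rz":0,"jaw":0.05},{"x":-0.01,"y":0.01,"z":0.066,"rx":0,"ry":0,"rz":0,"jaw":0.05}]'; python3 -c "
from h import *
st()"
```

```text
t: 17.65
eef_pos: [486.8, -281.4, 256.1]
tcp_rot: [3.142, -0.0, 0.346]
ft_force: [-0.4, 0.5, -3.1]
opening: 0.206
t 17.65 grasp [ 486.8 -281.4   85.1] rpy [ 1.800e+02 -1.000e-02  1.985e+01] q [-0.64  0.6   1.85  0.    0.69  0.58] F [-0.4  0.5 -3.1] op 0.206
```

```bash
python3 -m pendant '[{"x":0,"y":0,"z":0.006,"rx":0,"ry":0,"rz":0,"jaw":0.05},{"x":0,"y":0,"z":0.006,"rx":0,"ry":0,"rz":0,"jaw":0.05}]'; python3 -c "
from h import *
st()"
```

```text
t: 17.9
eef_pos: [486.8, -281.4, 255.9]
tcp_rot: [3.141, -0.001, 0.346]
ft_force: [-2.1, 1.5, 5.4]
opening: 0.208
t 17.9 grasp [ 486.8 -281.4   84.9] rpy [ 1.7996e+02 -3.0000e-02  1.9850e+01] q [-0.64  0.6   1.85  0.    0.69  0.58] F [-2.1  1.5  5.4] op 0.208
```

Contact is confirmed. I'll release, rise and check.

```bash
python3 -m pendant '[{"x":0,"y":0,"z":0,"rx":0,"ry":0,"rz":0,"jaw":0.5},{"x":0,"y":0,"z":0,"rx":0,"ry":0,"rz":0,"jaw":0.5},{"x":0,"y":0,"z":0,"rx":0,"ry":0,"rz":0,"jaw":0.5},{"x":0,"y":0,"z":-0.4,"rx":0,"ry":0,"rz":0,"jaw":0.5},{"x":0,"y":0,"z":-0.55,"rx":0,"ry":0,"rz":0,"jaw":0.5}]'; python3 -m pendant '[{"x":0.5,"y":-0.98,"z":0,"rx":0,"ry":0,"rz":0,"jaw":0.8},{"x":0.5,"y":-0.98,"z":0,"rx":0,"ry":0,"rz":0,"jaw":0.8},{"x":0.5,"y":-0.98,"z":0,"rx":0,"ry":0,"rz":0,"jaw":0.8}]'; python3 -c "
from h import *
st();go(603.4,-10.8,100,20.1)
c=env.read_camera('scene');cv2.imwrite('pics/s4.png',cv2.resize(c['img'][100:340,100:420,::-1],None,fx=2,fy=2))"
```

```text
t: 18.52
eef_pos: [487.1, -281.6, 340.2]
tcp_rot: [3.139, -0.002, 0.347]
ft_force: [0.1, 0.6, 0.9]
opening: 0.499
t: 18.9
eef_pos: [507.3, -115.5, 337.8]
tcp_rot: [-3.142, -0.0, 0.347]
ft_force: [0.0, -0.1, -0.0]
opening: 0.755
t 18.9 grasp [ 507.3 -115.5  166.8] rpy [-1.80e+02 -1.00e-02  1.99e+01] q [-0.35  0.43  1.89  0.    0.82  0.87] F [ 0.  -0.1 -0. ] op 0.755
shift [ 0.84  -0.438  0.446] rot [-0.    -0.    -0.004] open 0.755 t 18.9
```

View pics/s4.png

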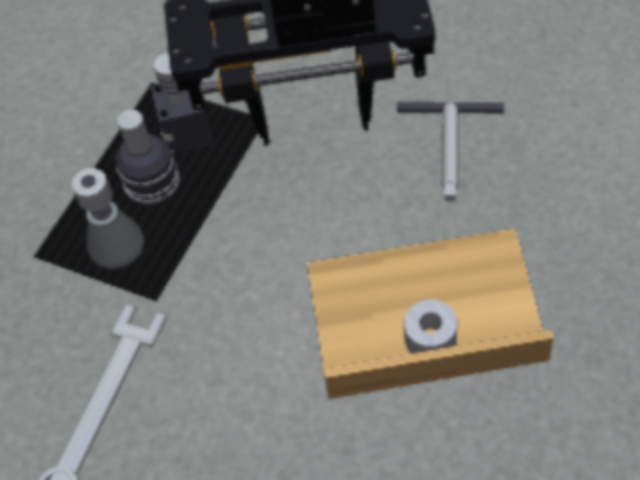

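All three tools are upright on the mat, and only the bearing at (430,325) is left on the rack. I'll go above it.

```bash
python3 -m pendant '[{"x":0.84,"y":-0.438,"z":0,"rx":0,"ry":0,"rz":0,"jaw":0.8},{"x":0.84,"y":-0.438,"z":0.1,"rx":0,"ry":0,"rz":0,"jaw":0.8},{"x":0.84,"y":-0.438,"z":0.44,"rx":0,"ry":0,"rz":0,"jaw":0.8},{"x":0.84,"y":-0.438,"z":0.44,"rx":0,"ry":0,"rz":0,"jaw":0.8},{"x":0.84,"y":-0.438,"z":0.44,"rx":0,"ry":0,"rz":0,"jaw":0.8}]';python3 -c "
from h import *
st();go(603.4,-10.8,29,20.1)
W=cam('wrist');cv2.imwrite('pics/w4.png',W[3][:,:,::-1])"
```

```text
t: 19.58
eef_pos: [603.6, -13.8, 272.8]
tcp_rot: [3.141, -0.0, 0.346]
ft_force: [0.4, -0.3, 0.3]
opening: 0.8
t 19.57 grasp [603.6 -13.8 101.8] rpy [ 1.7999e+02 -2.0000e-02  1.9830e+01] q [-0.13  0.62  1.74  0.    0.79  1.09] F [ 0.4 -0.3  0.3] op 0.8
shift [ 0.006 -0.019  0.486] rot [ 0.    -0.    -0.006] open 0.8 t 19.57
```

View pics/w4.png

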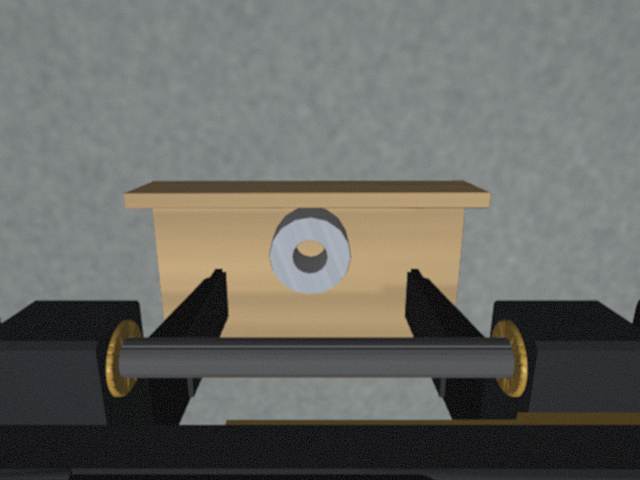

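```bash
python3 -m pendant '[{"x":0.004,"y":-0.019,"z":0.2,"rx":0,"ry":0,"rz":-0.005,"jaw":0.8},{"x":0.004,"y":-0.019,"z":0.4,"rx":0,"ry":0,"rz":-0.005,"jaw":0.8},{"x":0.004,"y":-0.019,"z":0.48,"rx":0,"ry":0,"rz":-0.005,"jaw":0.8},{"x":0.004,"y":-0.019,"z":0.48,"rx":0,"ry":0,"rz":-0.005,"jaw":0.8},{"x":0.004,"y":-0.019,"z":0.48,"rx":0,"ry":0,"rz":-0.005,"jaw":0.8}]'; python3 -c "
from h import *
st()"; python3 -m pendant '[{"x":0,"y":0,"z":0,"rx":0,"ry":0,"rz":0,"jaw":0.35},{"x":0,"y":0,"z":0,"rx":0,"ry":0,"rz":0,"jaw":0.35},{"x":0,"y":0,"z":0,"rx":0,"ry":0,"rz":0,"jaw":0.35},{"x":0,"y":0,"z":0,"rx":0,"ry":0,"rz":0,"jaw":0.35},{"x":0,"y":0,"z":0,"rx":0,"ry":0,"rz":0,"jaw":0.35}]'; python3 -c "
from h import *
st()"
```

```text
t: 20.25
eef_pos: [603.5, -10.5, 201.1]
tcp_rot: [3.141, -0.002, 0.35]
ft_force: [-0.4, 0.2, 0.6]
opening: 0.8
t 20.25 grasp [603.5 -10.5  30.1] rpy [ 1.7995e+02 -1.1000e-01  2.0060e+01] q [-0.13  0.72  1.78  0.    0.64  1.09] F [-0.4  0.2  0.6] op 0.8
t: 20.88
eef_pos: [603.3, -10.2, 199.7]
tcp_rot: [-3.142, -0.0, 0.35]
ft_force: [0.2, 0.4, 1.8]
opening: 0.461
t 20.88 grasp [603.3 -10.2  28.7] rpy [-180.     -0.     20.07] q [-0.13  0.72  1.78  0.    0.64  1.09] F [0.2 0.4 1.8] op 0.461
```

```bash
python3 -m pendant '[{"x":0,"y":0,"z":-0.3,"rx":0,"ry":0,"rz":0,"jaw":0.35},{"x":0,"y":0,"z":-0.6,"rx":0,"ry":0,"rz":0,"jaw":0.35},{"x":-0.1,"y":-0.2,"z":-0.6,"rx":0,"ry":0,"rz":0,"jaw":0.35},{"x":-0.1,"y":-0.5,"z":-0.6,"rx":0,"ry":0,"rz":0,"jaw":0.35},{"x":-0.1,"y":-0.8,"z":-0.6,"rx":0,"ry":0,"rz":0,"jaw":0.35},{"x":-0.1,"y":-1,"z":-0.6,"rx":0,"ry":0,"rz":0,"jaw":0.35},{"x":-0.1,"y":-1,"z":-0.6,"rx":0,"ry":0,"rz":0,"jaw":0.35}]'; python3 -c "
from h import *
st();go(475.8,291.5,100,20)
S=cam('scene');cv2.imwrite('pics/s5.png',cv2.resize(S[3][190:270,460:550,::-1],None,fx=6,fy=6,interpolation=cv2.INTER_CUBIC))"
```

```text
t: 21.75
eef_pos: [537.0, 127.1, 289.6]
tcp_rot: [-3.141, 0.001, 0.353]
ft_force: [-0.2, -0.7, -2.5]
opening: 0.463
t 21.75 grasp [537.  127.1 118.6] rpy [-1.7998e+02  4.0000e-02  2.0230e+01] q [0.11 0.54 1.86 0.   0.75 1.33] F [-0.2 -0.7 -2.5] op 0.463
shift [-0.003 -1.17   0.124] rot [-0.     0.001  0.005] open 0.463 t 21.75
```

View pics/s5.png

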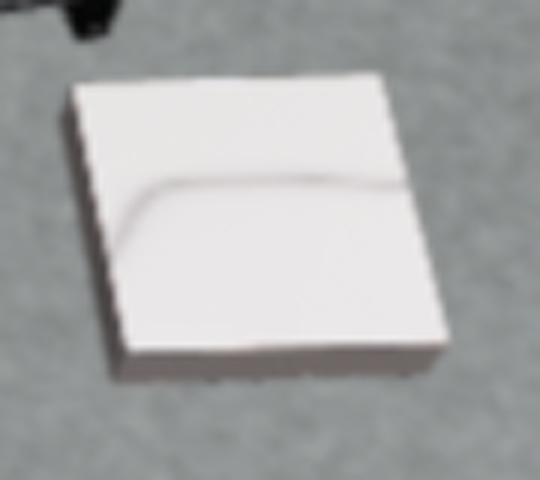

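The block's top corners in this crop are (72,87), (381,74), (450,346) and (126,353).

```bash
python3 -m pendant '[{"x":0,"y":-0.3,"z":0,"rx":0,"ry":0,"rz":0,"jaw":0.35},{"x":0,"y":-0.6,"z":0,"rx":0,"ry":0,"rz":0,"jaw":0.35},{"x":0,"y":-0.9,"z":0,"rx":0,"ry":0,"rz":0,"jaw":0.35},{"x":0,"y":-0.95,"z":0,"rx":0,"ry":0,"rz":0,"jaw":0.35},{"x":0,"y":-0.95,"z":0,"rx":0,"ry":0,"rz":0,"jaw":0.35}]'
python3 - <<'E'
from h import *
S=cam('scene')
P=[ray(S,un(p,(460,190),6),20) for p in [(72,87),(381,74),(450,346),(126,353)]]
print(np.round(P,1),np.mean(P,0))
st();go(475.8,291.5,42.7,20)
E
```

```text
t: 22.42
eef_pos: [489.2, 258.8, 289.6]
tcp_rot: [3.141, -0.0, 0.351]
ft_force: [0.3, -0.1, -2.0]
opening: 0.466
[[441.7 239.9  20. ]
 [423.1 328.4  20. ]
 [513.1 345.3  20. ]
 [529.3 256.7  20. ]] [476.80264219 292.55136908  20.        ]
t 22.48 grasp [489.3 258.3 118.6] rpy [179.99   0.    20.04] q [ 0.37  0.54  1.85 -0.    0.75  1.59] F [ 0.9  0.6 -1.9] op 0.461
shift [-0.009 -0.239  0.506] rot [0.    0.    0.001] open 0.461 t 22.48
```

```bash
python3 -m pendant '[{"x":-0.007,"y":-0.23,"z":0,"rx":0,"ry":0,"rz":0,"jaw":0.35},{"x":-0.007,"y":-0.24,"z":0.1,"rx":0,"ry":0,"rz":0,"jaw":0.35},{"x":-0.007,"y":-0.24,"z":0.3,"rx":0,"ry":0,"rz":0,"jaw":0.35},{"x":-0.007,"y":-0.24,"z":0.45,"rx":0,"ry":0,"rz":0,"jaw":0.35},{"x":-0.007,"y":-0.24,"z":0.48,"rx":0,"ry":0,"rz":0,"jaw":0.35},{"x":-0.007,"y":-0.24,"z":0.48,"rx":0,"ry":0,"rz":0,"jaw":0.35},{"x":-0.007,"y":-0.24,"z":0.48,"rx":0,"ry":0,"rz":0,"jaw":0.35}]'; python3 -c "
from h import *
st();go(476,291.7,42.7,20)"
```

```text
t: 23.35
eef_pos: [475.8, 292.5, 218.5]
tcp_rot: [-3.141, -0.001, 0.35]
ft_force: [-1.1, 0.5, -1.7]
opening: 0.462
t 23.35 grasp [475.8 292.5  47.5] rpy [-1.7999e+02 -7.0000e-02  2.0050e+01] q [0.43 0.65 1.88 0.   0.6  1.65] F [-1.1  0.5 -1.7] op 0.462
shift [-0.     0.006  0.032] rot [-0.    -0.002  0.001] open 0.462 t 23.35
```

```bash
python3 -m pendant '[{"x":0,"y":0.004,"z":0.02,"rx":0,"ry":0,"rz":0,"jaw":0.35},{"x":0,"y":0.004,"z":0.03,"rx":0,"ry":0,"rz":0,"jaw":0.35},{"x":0,"y":0.004,"z":0.034,"rx":0,"ry":0,"rz":0,"jaw":0.35},{"x":0,"y":0.004,"z":0.034,"rx":0,"ry":0,"rz":0,"jaw":0.35}]'; python3 -c "
from h import *
st()"
```

```text
t: 23.85
eef_pos: [475.6, 292.2, 213.7]
tcp_rot: [-3.142, -0.001, 0.351]
ft_force: [-2.5, -2.5, 11.6]
opening: 0.458
t 23.85 grasp [475.6 292.2  42.7] rpy [-1.800e+02 -6.000e-02  2.009e+01] q [ 0.43  0.66  1.89 -0.    0.59  1.65] F [-2.5 -2.5 11.6] op 0.458
```

Down. I'll release and rise.

```bash
python3 -m pendant '[{"x":0,"y":0,"z":0,"rx":0,"ry":0,"rz":0,"jaw":0.8},{"x":0,"y":0,"z":0,"rx":0,"ry":0,"rz":0,"jaw":0.8},{"x":0,"y":0,"z":0,"rx":0,"ry":0,"rz":0,"jaw":0.8},{"x":0,"y":0,"z":-0.4,"rx":0,"ry":0,"rz":0,"jaw":0.8},{"x":0,"y":0,"z":-0.8,"rx":0,"ry":0,"rz":0,"jaw":0.6},{"x":0,"y":0,"z":-0.85,"rx":0,"ry":0,"rz":0,"jaw":0.6}]';  python3 -m pendant '[{"x":0,"y":1,"z":0,"rx":0,"ry":0,"rz":0,"jaw":0.5},{"x":0,"y":1,"z":0,"rx":0,"ry":0,"rz":0,"jaw":0.5},{"x":0,"y":1,"z":0,"rx":0,"ry":0,"rz":0,"jaw":0.5}]'
python3 - <<'E'
from h import *
S=cam('scene');T=cam('top')
a=cv2.resize(S[3][190:270,460:550,::-1],None,fx=4,fy=4,interpolation=cv2.INTER_CUBIC);b=cv2.resize(T[3][245:325,120:210,::-1],None,fx=4,fy=4,interpolation=cv2.INTER_CUBIC)
cv2.imwrite('pics/b1.png',np.hstack([a,b]))
st();go(486.8,-281.4,165,19.85)
E
```

```text
t: 24.6
eef_pos: [475.8, 292.4, 343.8]
tcp_rot: [-3.141, -0.006, 0.35]
ft_force: [-0.1, 0.4, -0.5]
opening: 0.645
t: 24.98
eef_pos: [527.7, 148.8, 339.0]
tcp_rot: [-3.141, 0.001, 0.348]
ft_force: [0.7, 0.8, -0.5]
opening: 0.503
t 25.07 grasp [527.8 149.2 168. ] rpy [-1.7999e+02  8.0000e-02  1.9900e+01] q [ 0.16  0.46  1.82 -0.    0.86  1.38] F [-0.2 -0.3 -0.5] op 0.5
shift [-1.234  2.607  0.021] rot [-0.     0.002  0.001] open 0.5 t 25.07
```

View pics/b1.png

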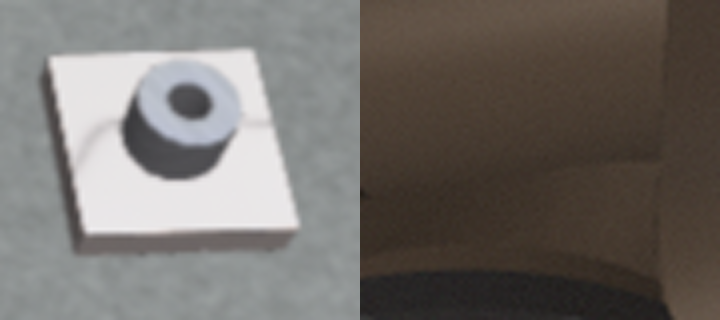

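The bearing lies flat on the block, with its top ring centred at about (189,102) in the crop. I'll check how well it's centred.

```bash
python3 -m pendant '[{"x":-0.4,"y":1,"z":0,"rx":0,"ry":0,"rz":0,"jaw":0.5},{"x":-0.4,"y":1,"z":0,"rx":0,"ry":0,"rz":0,"jaw":0.5},{"x":-0.4,"y":1,"z":0,"rx":0,"ry":0,"rz":0,"jaw":0.5}]'
python3 - <<'E'
from h import *
S=cam('scene');T=cam('top')
print(ray(S,un((189,102),(460,190),4),50))
cv2.imwrite('pics/b2.png',cv2.resize(T[3][245:325,120:210,::-1],None,fx=6,fy=6,interpolation=cv2.INTER_CUBIC))
st();go(486.8,-281.4,165,19.85)
E
```

```text
t: 25.45
eef_pos: [521.8, -11.4, 339.3]
tcp_rot: [-3.141, 0.001, 0.35]
ft_force: [-0.2, -0.2, -0.3]
opening: 0.501
[476.72346417 292.10954687  50.        ]
t 25.55 grasp [522.1 -12.  168.4] rpy [-1.7998e+02  5.0000e-02  1.9930e+01] q [-0.15  0.43  1.88 -0.    0.83  1.07] F [-0.1 -0.5 -0.2] op 0.497
shift [-0.833  1.608  0.022] rot [-0.001  0.001  0.002] open 0.497 t 25.55
```

View pics/b2.png

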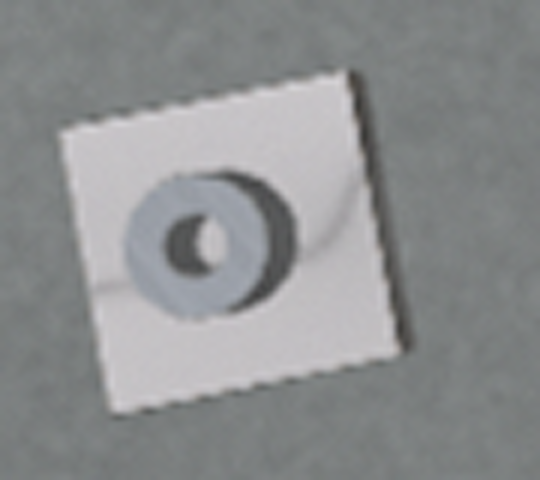

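The bearing is centred within about 0.5 mm, at (476.7, 292.1) against the block's (476.8, 292.6). Now the chuck goes back.

```bash
python3 -m pendant '[{"x":-0.45,"y":0.85,"z":0,"rx":0,"ry":0,"rz":0,"jaw":0.5},{"x":-0.45,"y":0.85,"z":0,"rx":0,"ry":0,"rz":0,"jaw":0.5},{"x":-0.45,"y":0.85,"z":0,"rx":0,"ry":0,"rz":0,"jaw":0.5},{"x":-0.45,"y":0.85,"z":0,"rx":0,"ry":0,"rz":0,"jaw":0.5}]'; python3 -c "
from h import *
st();go(486.8,-281.4,165,19.85)"
```

```text
t: 26.05
eef_pos: [502.7, -152.8, 339.6]
tcp_rot: [-3.141, 0.0, 0.349]
ft_force: [0.5, 1.5, -0.1]
opening: 0.497
t 26.05 grasp [ 502.7 -152.8  168.6] rpy [-1.7995e+02  3.0000e-02  2.0010e+01] q [-0.42  0.43  1.88  0.    0.83  0.8 ] F [ 0.5  1.5 -0.1] op 0.497
shift [-0.393  0.769  0.023] rot [-0.001  0.001  0.004] open 0.497 t 26.05
```

```bash
python3 -m pendant '[{"x":-0.393,"y":0.77,"z":0,"rx":0,"ry":0,"rz":0,"jaw":0.5},{"x":-0.393,"y":0.77,"z":0,"rx":0,"ry":0,"rz":0,"jaw":0.5},{"x":-0.393,"y":0.77,"z":0,"rx":0,"ry":0,"rz":0,"jaw":0.5},{"x":-0.393,"y":0.77,"z":0,"rx":0,"ry":0,"rz":0,"jaw":0.5}]'; python3 -c "
from h import *
st();go(486.8,-281.4,85,19.85)"
```

```text
t: 26.55
eef_pos: [487.4, -280.3, 339.7]
tcp_rot: [-3.14, 0.0, 0.351]
ft_force: [0.1, 0.6, -0.0]
opening: 0.498
t 26.55 grasp [ 487.4 -280.3  168.7] rpy [-1.7994e+02  2.0000e-02  2.0120e+01] q [-0.64  0.48  1.79  0.    0.88  0.58] F [ 0.1  0.6 -0. ] op 0.498
shift [-0.006  0.006  0.558] rot [-0.001  0.     0.006] open 0.498 t 26.55
```

```bash
python3 -m pendant '[{"x":-0.006,"y":0.006,"z":0.1,"rx":0,"ry":0,"rz":0.005,"jaw":0.5},{"x":-0.006,"y":0.006,"z":0.4,"rx":0,"ry":0,"rz":0.005,"jaw":0.5},{"x":-0.006,"y":0.006,"z":0.555,"rx":0,"ry":0,"rz":0.005,"jaw":0.5},{"x":-0.006,"y":0.006,"z":0.555,"rx":0,"ry":0,"rz":0.005,"jaw":0.5},{"x":-0.006,"y":0.006,"z":0.555,"rx":0,"ry":0,"rz":0.005,"jaw":0.5}]'; python3 -c "
from h import *
st();go(486.8,-281.4,85,19.85)"
```

```text
t: 27.18
eef_pos: [486.7, -282.3, 257.3]
tcp_rot: [3.141, -0.0, 0.347]
ft_force: [-0.2, -0.7, 0.2]
opening: 0.502
t 27.18 grasp [ 486.7 -282.3   86.3] rpy [ 1.7998e+02 -2.0000e-02  1.9900e+01] q [-0.64  0.6   1.85  0.    0.69  0.58] F [-0.2 -0.7  0.2] op 0.502
shift [ 0.003 -0.006  0.009] rot [ 0.    -0.     0.001] open 0.502 t 27.18
```

```bash
python3 -m pendant '[{"x":0.003,"y":-0.005,"z":0.006,"rx":0,"ry":0,"rz":0,"jaw":0.5},{"x":0.003,"y":-0.005,"z":0.006,"rx":0,"ry":0,"rz":0,"jaw":0.1},{"x":0.003,"y":-0.005,"z":0.006,"rx":0,"ry":0,"rz":0,"jaw":0.1},{"x":0.003,"y":-0.005,"z":0.006,"rx":0,"ry":0,"rz":0,"jaw":0.1},{"x":0.003,"y":-0.005,"z":0.006,"rx":0,"ry":0,"rz":0,"jaw":0.1},{"x":0.003,"y":-0.005,"z":0.006,"rx":0,"ry":0,"rz":0,"jaw":0.1}]'; python3 -c "
from h import *
st()"; python3 -m pendant '[{"x":0,"y":0,"z":-0.3,"rx":0,"ry":0,"rz":0,"jaw":0.05},{"x":0,"y":0,"z":-0.7,"rx":0,"ry":0,"rz":0,"jaw":0.05},{"x":0.05,"y":-0.1,"z":-0.8,"rx":0,"ry":0,"rz":0,"jaw":0.05},{"x":0.25,"y":-0.4,"z":-0.8,"rx":0,"ry":0,"rz":0,"jaw":0.05},{"x":0.45,"y":-0.7,"z":-0.8,"rx":0,"ry":0,"rz":0,"jaw":0.05},{"x":0.6,"y":-0.95,"z":-0.8,"rx":0,"ry":0,"rz":0,"jaw":0.05},{"x":0.6,"y":-0.95,"z":-0.8,"rx":0,"ry":0,"rz":0,"jaw":0.05}]'; python3 -c "
from h import *
st();go(567.3,33.0,190,19.85)"
```

```text
t: 27.92
eef_pos: [486.5, -282.1, 256.0]
tcp_rot: [-3.142, -0.0, 0.346]
ft_force: [-0.4, 0.8, 1.3]
opening: 0.207
t 27.93 grasp [ 486.5 -282.1   85. ] rpy [-1.800e+02 -1.000e-02  1.985e+01] q [-0.64  0.6   1.85  0.    0.69  0.58] F [-0.4  0.8  1.3] op 0.207
t: 28.8
eef_pos: [522.7, -114.5, 374.7]
tcp_rot: [-3.14, 0.002, 0.35]
ft_force: [-0.3, -0.8, -4.4]
opening: 0.202
t 28.8 grasp [ 522.7 -114.5  203.7] rpy [-1.7989e+02  1.0000e-01  2.0060e+01] q [-0.34  0.4   1.81  0.    0.93  0.88] F [-0.3 -0.8 -4.4] op 0.202
shift [ 0.617 -0.821  0.092] rot [-0.002  0.002  0.005] open 0.202 t 28.8
```

```bash
python3 -m pendant '[{"x":0.2,"y":-0.3,"z":0,"rx":0,"ry":0,"rz":0,"jaw":0.05},{"x":0.4,"y":-0.6,"z":0,"rx":0,"ry":0,"rz":0,"jaw":0.05},{"x":0.615,"y":-0.82,"z":0,"rx":0,"ry":0,"rz":0.004,"jaw":0.05},{"x":0.615,"y":-0.82,"z":0,"rx":0,"ry":0,"rz":0.004,"jaw":0.05},{"x":0.615,"y":-0.82,"z":0.2,"rx":0,"ry":0,"rz":0.004,"jaw":0.05},{"x":0.615,"y":-0.82,"z":0.4,"rx":0,"ry":0,"rz":0.004,"jaw":0.05},{"x":0.615,"y":-0.82,"z":0.6,"rx":0,"ry":0,"rz":0.004,"jaw":0.05},{"x":0.615,"y":-0.82,"z":0.7,"rx":0,"ry":0,"rz":0.004,"jaw":0.05},{"x":0.615,"y":-0.82,"z":0.7,"rx":0,"ry":0,"rz":0.004,"jaw":0.05},{"x":0.615,"y":-0.82,"z":0.7,"rx":0,"ry":0,"rz":0.004,"jaw":0.05}]'; python3 -c "
from h import *
st();go(567.1,32.8,87.9,19.85)"
```

```text
t: 30.05
eef_pos: [568.0, 29.3, 271.8]
tcp_rot: [3.141, -0.001, 0.343]
ft_force: [0.6, 0.4, -3.8]
opening: 0.208
t 30.05 grasp [568.   29.3 100.8] rpy [ 1.7997e+02 -7.0000e-02  1.9660e+01] q [-0.06  0.58  1.83  0.    0.73  1.16] F [ 0.6  0.4 -3.8] op 0.208
shift [ 0.002 -0.024  0.086] rot [ 0.001 -0.002 -0.004] open 0.208 t 30.05
```

```bash
python3 -m pendant '[{"x":0.002,"y":-0.024,"z":0.03,"rx":0,"ry":0,"rz":-0.004,"jaw":0.05},{"x":0.002,"y":-0.024,"z":0.06,"rx":0,"ry":0,"rz":-0.004,"jaw":0.05},{"x":0.002,"y":-0.024,"z":0.07,"rx":0,"ry":0,"rz":-0.004,"jaw":0.05},{"x":0.002,"y":-0.024,"z":0.07,"rx":0,"ry":0,"rz":-0.004,"jaw":0.05},{"x":0.002,"y":-0.024,"z":0.07,"rx":0,"ry":0,"rz":-0.004,"jaw":0.05}]'; python3 -c "
from h import *
st();go(567.1,32.8,87.9,19.85)"
```

```text
t: 30.68
eef_pos: [566.9, 33.0, 260.5]
tcp_rot: [-3.142, -0.0, 0.346]
ft_force: [-0.0, -0.4, -3.5]
opening: 0.205
t 30.68 grasp [566.9  33.   89.5] rpy [-1.800e+02 -1.000e-02  1.985e+01] q [-0.06  0.6   1.84  0.    0.71  1.17] F [-0.  -0.4 -3.5] op 0.205
shift [0.001 0.002 0.011] rot [-0. -0.  0.] open 0.205 t 30.68
```

```bash
python3 -m pendant '[{"x":0,"y":0,"z":0.006,"rx":0,"ry":0,"rz":0,"jaw":0.05},{"x":0,"y":0,"z":0.012,"rx":0,"ry":0,"rz":0,"jaw":0.05},{"x":0,"y":0,"z":0.013,"rx":0,"ry":0,"rz":0,"jaw":0.05}]'; python3 -c "
from h import *
st()"
```

```text
t: 31.05
eef_pos: [566.9, 33.0, 259.0]
tcp_rot: [3.141, -0.001, 0.346]
ft_force: [-2.1, -0.7, 5.5]
opening: 0.204
t 31.05 grasp [566.9  33.   88. ] rpy [ 1.7999e+02 -3.0000e-02  1.9850e+01] q [-0.06  0.6   1.84  0.    0.7   1.17] F [-2.1 -0.7  5.5] op 0.204
```

```bash
python3 -m pendant '[{"x":0,"y":0,"z":0,"rx":0,"ry":0,"rz":0,"jaw":0.5},{"x":0,"y":0,"z":0,"rx":0,"ry":0,"rz":0,"jaw":0.5},{"x":0,"y":0,"z":0,"rx":0,"ry":0,"rz":0,"jaw":0.5},{"x":0,"y":0,"z":-0.4,"rx":0,"ry":0,"rz":0,"jaw":0.5},{"x":0,"y":0,"z":-0.55,"rx":0,"ry":0,"rz":0,"jaw":0.55},{"x":0,"y":0,"z":-0.55,"rx":0,"ry":0,"rz":0,"jaw":0.55}]'; python3 -m pendant '[{"x":-0.42,"y":1,"z":0,"rx":0,"ry":0,"rz":0,"jaw":0.6},{"x":-0.42,"y":1,"z":0,"rx":0,"ry":0,"rz":0,"jaw":0.6},{"x":-0.42,"y":1,"z":0,"rx":0,"ry":0,"rz":0,"jaw":0.6}]'; python3 -c "
from h import *
st();go(552.7,-295.8,160,19.85)
c=env.read_camera('scene');cv2.imwrite('pics/s6.png',cv2.resize(c['img'][100:340,100:420,::-1],None,fx=2,fy=2))"
```

```text
t: 31.8
eef_pos: [566.9, 33.0, 342.4]
tcp_rot: [3.14, -0.003, 0.346]
ft_force: [-0.9, 1.1, -0.5]
opening: 0.546
t: 32.17
eef_pos: [558.1, -131.8, 339.4]
tcp_rot: [-3.14, 0.002, 0.345]
ft_force: [1.3, 0.1, 0.0]
opening: 0.603
t 32.17 grasp [ 558.1 -131.8  168.4] rpy [-1.7993e+02  9.0000e-02  1.9780e+01] q [-0.35  0.49  1.76 -0.    0.89  0.88] F [1.3 0.1 0. ] op 0.603
shift [-0.403  1.017  0.055] rot [-0.001  0.002 -0.002] open 0.603 t 32.17
```

View pics/s6.png

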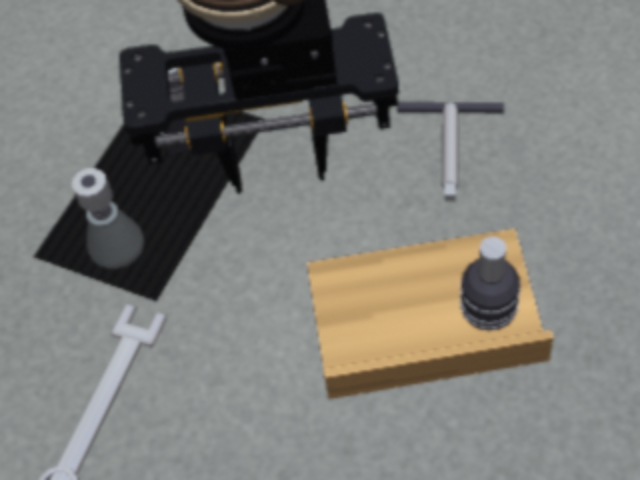

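The chuck is back at (490,282) in the crop, the same pixels as before. Next is the jack.

```bash
python3 -m pendant '[{"x":-0.39,"y":1,"z":0,"rx":0,"ry":0,"rz":0,"jaw":0.6},{"x":-0.39,"y":1,"z":0,"rx":0,"ry":0,"rz":0,"jaw":0.6},{"x":-0.39,"y":1,"z":0,"rx":0,"ry":0,"rz":0,"jaw":0.6},{"x":-0.39,"y":1,"z":0,"rx":0,"ry":0,"rz":0,"jaw":0.6},{"x":-0.39,"y":1,"z":0,"rx":0,"ry":0,"rz":0,"jaw":0.6}]'; python3 -c "
from h import *
st();go(552.7,-295.8,89.6,19.85)"
```

```text
t: 32.85
eef_pos: [554.4, -289.7, 339.8]
tcp_rot: [-3.14, 0.001, 0.346]
ft_force: [0.0, -0.3, 0.1]
opening: 0.598
t 32.85 grasp [ 554.4 -289.7  168.8] rpy [-1.799e+02  6.000e-02  1.985e+01] q [-0.59  0.56  1.63  0.    0.96  0.64] F [ 0.  -0.3  0.1] op 0.598
shift [-0.024  0.035  0.528] rot [-0.002  0.001 -0.   ] open 0.598 t 32.85
```

```bash
python3 -m pendant '[{"x":-0.024,"y":0.033,"z":0.1,"rx":0,"ry":0,"rz":0,"jaw":0.6},{"x":-0.024,"y":0.033,"z":0.3,"rx":0,"ry":0,"rz":0,"jaw":0.6},{"x":-0.024,"y":0.033,"z":0.526,"rx":0,"ry":0,"rz":0,"jaw":0.6},{"x":-0.024,"y":0.033,"z":0.526,"rx":0,"ry":0,"rz":0,"jaw":0.6},{"x":-0.024,"y":0.033,"z":0.526,"rx":0,"ry":0,"rz":0,"jaw":0.6}]'; python3 -c "
from h import *
st();go(552.7,-295.8,89.6,19.85)"
```

```text
t: 33.48
eef_pos: [553.0, -296.0, 262.7]
tcp_rot: [3.141, -0.0, 0.347]
ft_force: [-0.1, -0.8, -0.1]
opening: 0.6
t 33.48 grasp [ 553.  -296.    91.7] rpy [ 1.7998e+02 -2.0000e-02  1.9890e+01] q [-0.6   0.66  1.68  0.    0.8   0.63] F [-0.1 -0.8 -0.1] op 0.6
shift [-0.002 -0.002  0.014] rot [ 0.    -0.     0.001] open 0.6 t 33.48
```

```bash
python3 -m pendant '[{"x":-0.002,"y":-0.002,"z":0.013,"rx":0,"ry":0,"rz":0,"jaw":0.6},{"x":-0.002,"y":-0.002,"z":0.013,"rx":0,"ry":0,"rz":0,"jaw":0.15},{"x":-0.002,"y":-0.002,"z":0.013,"rx":0,"ry":0,"rz":0,"jaw":0.15},{"x":-0.002,"y":-0.002,"z":0.013,"rx":0,"ry":0,"rz":0,"jaw":0.15},{"x":-0.002,"y":-0.002,"z":0.013,"rx":0,"ry":0,"rz":0,"jaw":0.15},{"x":-0.002,"y":-0.002,"z":0.013,"rx":0,"ry":0,"rz":0,"jaw":0.15}]'; python3 -c "
from h import *
st()"; python3 -m pendant '[{"x":0,"y":0,"z":-0.3,"rx":0,"ry":0,"rz":0,"jaw":0.1},{"x":0,"y":0,"z":-0.7,"rx":0,"ry":0,"rz":0,"jaw":0.1},{"x":0.05,"y":-0.1,"z":-0.75,"rx":0,"ry":0,"rz":0,"jaw":0.1},{"x":0.3,"y":-0.35,"z":-0.75,"rx":0,"ry":0,"rz":0,"jaw":0.1},{"x":0.55,"y":-0.6,"z":-0.75,"rx":0,"ry":0,"rz":0,"jaw":0.1},{"x":0.8,"y":-0.9,"z":-0.75,"rx":0,"ry":0,"rz":0,"jaw":0.1},{"x":0.8,"y":-0.9,"z":-0.75,"rx":0,"ry":0,"rz":0,"jaw":0.1}]'; python3 -c "
from h import *
st();go(601,-64,190,19.85)"
```

```text
t: 34.22
eef_pos: [552.4, -296.1, 260.2]
tcp_rot: [-3.142, -0.0, 0.346]
ft_force: [-1.2, 0.8, 1.5]
opening: 0.288
t 34.23 grasp [ 552.4 -296.1   89.2] rpy [-1.800e+02 -1.000e-02  1.985e+01] q [-0.6   0.66  1.69  0.    0.8   0.63] F [-1.2  0.8  1.5] op 0.288
t: 35.1
eef_pos: [620.0, -124.2, 370.8]
tcp_rot: [-3.139, 0.002, 0.351]
ft_force: [0.5, -0.2, -4.0]
opening: 0.289
t 35.1 grasp [ 620.  -124.2  199.8] rpy [-1.7987e+02  1.1000e-01  2.0120e+01] q [-0.3   0.54  1.58  0.    1.03  0.92] F [ 0.5 -0.2 -4. ] op 0.289
shift [ 0.019 -0.42   0.066] rot [-0.003  0.002  0.006] open 0.289 t 35.1
```

```bash
python3 -m pendant '[{"x":0.01,"y":-0.3,"z":0,"rx":0,"ry":0,"rz":0.003,"jaw":0.1},{"x":0.017,"y":-0.42,"z":0,"rx":0,"ry":0,"rz":0.005,"jaw":0.1},{"x":0.017,"y":-0.42,"z":0.1,"rx":0,"ry":0,"rz":0.005,"jaw":0.1},{"x":0.017,"y":-0.42,"z":0.3,"rx":0,"ry":0,"rz":0.005,"jaw":0.1},{"x":0.017,"y":-0.42,"z":0.5,"rx":0,"ry":0,"rz":0.005,"jaw":0.1},{"x":0.017,"y":-0.42,"z":0.65,"rx":0,"ry":0,"rz":0.005,"jaw":0.1},{"x":0.017,"y":-0.42,"z":0.65,"rx":0,"ry":0,"rz":0.005,"jaw":0.1},{"x":0.017,"y":-0.42,"z":0.65,"rx":0,"ry":0,"rz":0.005,"jaw":0.1}]'; python3 -c "
from h import *
st();go(601,-64.1,92.2,19.85)"
```

```text
t: 36.1
eef_pos: [600.6, -69.0, 275.3]
tcp_rot: [3.141, -0.0, 0.342]
ft_force: [0.1, -0.2, -3.5]
opening: 0.29
t 36.1 grasp [600.6 -69.  104.3] rpy [ 1.7999e+02 -2.0000e-02  1.9590e+01] q [-0.22  0.61  1.73 -0.    0.79  1.01] F [ 0.1 -0.2 -3.5] op 0.29
shift [ 0.013 -0.03   0.081] rot [ 0.    -0.    -0.006] open 0.29 t 36.1
```

```bash
python3 -m pendant '[{"x":0.013,"y":-0.03,"z":0.03,"rx":0,"ry":0,"rz":-0.006,"jaw":0.1},{"x":0.013,"y":-0.03,"z":0.05,"rx":0,"ry":0,"rz":-0.006,"jaw":0.1},{"x":0.013,"y":-0.03,"z":0.065,"rx":0,"ry":0,"rz":-0.006,"jaw":0.1},{"x":0.013,"y":-0.03,"z":0.065,"rx":0,"ry":0,"rz":-0.006,"jaw":0.1},{"x":0.013,"y":-0.03,"z":0.065,"rx":0,"ry":0,"rz":-0.006,"jaw":0.1}]'; python3 -c "
from h import *
st();go(601,-64.1,92.2,19.85)"
```

```text
t: 36.72
eef_pos: [600.7, -63.4, 265.5]
tcp_rot: [3.142, -0.0, 0.347]
ft_force: [1.7, -0.5, -3.1]
opening: 0.287
t 36.73 grasp [600.7 -63.4  94.5] rpy [ 1.800e+02 -1.000e-02  1.989e+01] q [-0.21  0.63  1.74  0.    0.77  1.01] F [ 1.7 -0.5 -3.1] op 0.287
shift [0.    0.005 0.015] rot [ 0.    -0.     0.001] open 0.287 t 36.73
```

```bash
python3 -m pendant '[{"x":0,"y":0.004,"z":0.008,"rx":0,"ry":0,"rz":0,"jaw":0.1},{"x":0,"y":0.004,"z":0.015,"rx":0,"ry":0,"rz":0,"jaw":0.1},{"x":0,"y":0.004,"z":0.017,"rx":0,"ry":0,"rz":0,"jaw":0.1},{"x":0,"y":0.004,"z":0.017,"rx":0,"ry":0,"rz":0,"jaw":0.1}]'; python3 -c "
from h import *
st()"
```

```text
t: 37.22
eef_pos: [601.0, -63.9, 263.4]
tcp_rot: [3.141, -0.001, 0.347]
ft_force: [-0.3, 1.3, 5.4]
opening: 0.288
t 37.23 grasp [601.  -63.9  92.4] rpy [ 1.7997e+02 -6.0000e-02  1.9900e+01] q [-0.22  0.63  1.74  0.    0.77  1.01] F [-0.3  1.3  5.4] op 0.288
```

Contact. I'll release and go for the holder at (420.7, -267.7).

```bash
python3 -m pendant '[{"x":0,"y":0,"z":0,"rx":0,"ry":0,"rz":0,"jaw":0.55},{"x":0,"y":0,"z":0,"rx":0,"ry":0,"rz":0,"jaw":0.55},{"x":0,"y":0,"z":0,"rx":0,"ry":0,"rz":0,"jaw":0.55},{"x":0,"y":0,"z":-0.4,"rx":0,"ry":0,"rz":0,"jaw":0.55},{"x":0,"y":0,"z":-0.5,"rx":0,"ry":0,"rz":0,"jaw":0.6},{"x":0,"y":0,"z":-0.5,"rx":0,"ry":0,"rz":0,"jaw":0.6}]'; python3 -m pendant '[{"x":-0.9,"y":0.5,"z":0,"rx":0,"ry":0,"rz":0,"jaw":0.6},{"x":-0.9,"y":0.5,"z":0,"rx":0,"ry":0,"rz":0,"jaw":0.6},{"x":-0.9,"y":0.5,"z":0,"rx":0,"ry":0,"rz":0,"jaw":0.6}]'; python3 -c "
from h import *
st();go(420.7,-267.8,160,19.85)"
```

```text
t: 37.98
eef_pos: [600.8, -63.9, 338.5]
tcp_rot: [3.141, -0.002, 0.347]
ft_force: [-0.5, -0.4, -0.2]
opening: 0.596
t: 38.35
eef_pos: [497.5, -181.9, 336.2]
tcp_rot: [-3.139, 0.002, 0.346]
ft_force: [0.5, -1.1, 0.3]
opening: 0.6
t 38.35 grasp [ 497.5 -181.9  165.2] rpy [-1.7988e+02  1.2000e-01  1.9800e+01] q [-0.48  0.44  1.87 -0.    0.83  0.75] F [ 0.5 -1.1  0.3] op 0.6
shift [-0.676  0.365  0.035] rot [-0.003  0.003 -0.001] open 0.6 t 38.35
```

```bash
python3 -m pendant '[{"x":-0.67,"y":0.365,"z":0,"rx":0,"ry":0,"rz":0,"jaw":0.6},{"x":-0.67,"y":0.365,"z":0,"rx":0,"ry":0,"rz":0,"jaw":0.6},{"x":-0.67,"y":0.365,"z":0,"rx":0,"ry":0,"rz":0,"jaw":0.6},{"x":-0.67,"y":0.365,"z":0,"rx":0,"ry":0,"rz":0,"jaw":0.6}]'; python3 -c "
from h import *
st();go(420.7,-267.8,84,19.85)"
```

```text
t: 38.85
eef_pos: [423.7, -265.9, 336.9]
tcp_rot: [-3.14, 0.001, 0.347]
ft_force: [0.8, 0.3, 0.1]
opening: 0.601
t 38.85 grasp [ 423.7 -265.9  165.9] rpy [-1.7991e+02  4.0000e-02  1.9860e+01] q [-0.69  0.41  1.94  0.    0.8   0.53] F [0.8 0.3 0.1] op 0.601
shift [-0.023  0.006  0.546] rot [-0.002  0.001  0.   ] open 0.601 t 38.85
```

```bash
python3 -m pendant '[{"x":-0.021,"y":0.004,"z":0.1,"rx":0,"ry":0,"rz":0,"jaw":0.6},{"x":-0.021,"y":0.004,"z":0.3,"rx":0,"ry":0,"rz":0,"jaw":0.6},{"x":-0.021,"y":0.004,"z":0.543,"rx":0,"ry":0,"rz":0,"jaw":0.6},{"x":-0.021,"y":0.004,"z":0.543,"rx":0,"ry":0,"rz":0,"jaw":0.6},{"x":-0.021,"y":0.004,"z":0.543,"rx":0,"ry":0,"rz":0,"jaw":0.6}]'; python3 -c "
from h import *
st();go(420.7,-267.8,84,19.85)"
```

```text
t: 39.48
eef_pos: [421.5, -267.3, 257.0]
tcp_rot: [3.141, -0.0, 0.348]
ft_force: [0.9, 0.2, -0.5]
opening: 0.601
t 39.48 grasp [ 421.5 -267.3   86. ] rpy [ 1.7999e+02 -1.0000e-02  1.9960e+01] q [-0.7   0.53  2.01  0.    0.6   0.52] F [ 0.9  0.2 -0.5] op 0.601
shift [-0.006  0.001  0.013] rot [ 0.    -0.     0.003] open 0.601 t 39.48
```

```bash
python3 -m pendant '[{"x":-0.005,"y":0,"z":0.012,"rx":0,"ry":0,"rz":0.002,"jaw":0.6},{"x":-0.005,"y":0,"z":0.012,"rx":0,"ry":0,"rz":0.002,"jaw":0.15},{"x":-0.005,"y":0,"z":0.012,"rx":0,"ry":0,"rz":0.002,"jaw":0.15},{"x":-0.005,"y":0,"z":0.012,"rx":0,"ry":0,"rz":0.002,"jaw":0.15},{"x":-0.005,"y":0,"z":0.012,"rx":0,"ry":0,"rz":0.002,"jaw":0.15},{"x":-0.005,"y":0,"z":0.012,"rx":0,"ry":0,"rz":0.002,"jaw":0.15}]'; python3 -c "
from h import *
st()"; python3 -m pendant '[{"x":0,"y":0,"z":-0.3,"rx":0,"ry":0,"rz":0,"jaw":0.1},{"x":0,"y":0,"z":-0.7,"rx":0,"ry":0,"rz":0,"jaw":0.1},{"x":0.05,"y":-0.05,"z":-0.77,"rx":0,"ry":0,"rz":0,"jaw":0.1},{"x":0.3,"y":-0.27,"z":-0.77,"rx":0,"ry":0,"rz":0,"jaw":0.1},{"x":0.55,"y":-0.5,"z":-0.77,"rx":0,"ry":0,"rz":0,"jaw":0.1},{"x":0.8,"y":-0.7,"z":-0.77,"rx":0,"ry":0,"rz":0,"jaw":0.1},{"x":0.8,"y":-0.7,"z":-0.77,"rx":0,"ry":0,"rz":0,"jaw":0.1}]'; python3 -c "
from h import *
st();go(546.8,-31.6,195,19.85)
c=env.read_camera('scene');cv2.imwrite('pics/s7.png',cv2.resize(c['img'][100:340,100:420,::-1],None,fx=2,fy=2))"
```

```text
t: 40.22
eef_pos: [420.2, -268.1, 254.6]
tcp_rot: [3.141, -0.0, 0.346]
ft_force: [-0.6, -1.2, 1.6]
opening: 0.246
t 40.23 grasp [ 420.2 -268.1   83.6] rpy [ 1.7999e+02 -1.0000e-02  1.9810e+01] q [-0.7   0.54  2.01  0.    0.59  0.52] F [-0.6 -1.2  1.6] op 0.246
t: 41.1
eef_pos: [498.3, -125.7, 368.4]
tcp_rot: [-3.139, 0.002, 0.349]
ft_force: [-1.1, 0.0, -4.7]
opening: 0.245
t 41.1 grasp [ 498.3 -125.7  197.4] rpy [-1.7988e+02  1.0000e-01  2.0020e+01] q [-0.38  0.38  1.87  0.    0.89  0.85] F [-1.1  0.  -4.7] op 0.245
shift [ 0.519 -0.479  0.016] rot [-0.003  0.002  0.004] open 0.245 t 41.1
```

View pics/s7.png

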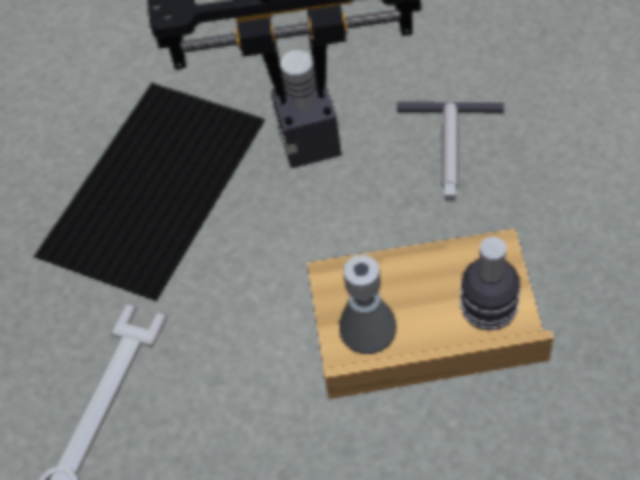

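The jack and chuck are back upright and the holder is held clear. Placing the holder now.

```bash
python3 -m pendant '[{"x":0.25,"y":-0.23,"z":0,"rx":0,"ry":0,"rz":0.003,"jaw":0.1},{"x":0.519,"y":-0.479,"z":0,"rx":0,"ry":0,"rz":0.003,"jaw":0.1},{"x":0.519,"y":-0.479,"z":0,"rx":0,"ry":0,"rz":0.003,"jaw":0.1},{"x":0.519,"y":-0.479,"z":0.1,"rx":0,"ry":0,"rz":0.003,"jaw":0.1},{"x":0.519,"y":-0.479,"z":0.3,"rx":0,"ry":0,"rz":0.003,"jaw":0.1},{"x":0.519,"y":-0.479,"z":0.5,"rx":0,"ry":0,"rz":0.003,"jaw":0.1},{"x":0.519,"y":-0.479,"z":0.64,"rx":0,"ry":0,"rz":0.003,"jaw":0.1},{"x":0.519,"y":-0.479,"z":0.64,"rx":0,"ry":0,"rz":0.003,"jaw":0.1},{"x":0.519,"y":-0.479,"z":0.64,"rx":0,"ry":0,"rz":0.003,"jaw":0.1}]'; python3 -c "
from h import *
st();go(546.6,-31.6,86.8,19.85)"
```

```text
t: 42.28
eef_pos: [546.3, -35.4, 274.3]
tcp_rot: [3.142, -0.0, 0.342]
ft_force: [0.0, -0.1, -5.2]
opening: 0.246
t 42.27 grasp [546.3 -35.4 103.3] rpy [180.   -0.   19.6] q [-0.19  0.55  1.88  0.    0.71  1.04] F [ 0.  -0.1 -5.2] op 0.246
shift [ 0.01  -0.023  0.11 ] rot [ 0.    -0.    -0.006] open 0.246 t 42.27
```

```bash
python3 -m pendant '[{"x":0.01,"y":-0.023,"z":0.03,"rx":0,"ry":0,"rz":-0.006,"jaw":0.1},{"x":0.01,"y":-0.023,"z":0.07,"rx":0,"ry":0,"rz":-0.006,"jaw":0.1},{"x":0.01,"y":-0.023,"z":0.095,"rx":0,"ry":0,"rz":-0.006,"jaw":0.1},{"x":0.01,"y":-0.023,"z":0.095,"rx":0,"ry":0,"rz":-0.006,"jaw":0.1},{"x":0.01,"y":-0.023,"z":0.095,"rx":0,"ry":0,"rz":-0.006,"jaw":0.1}]'; python3 -c "
from h import *
st();go(546.6,-31.6,86.8,19.85)"
```

```text
t: 42.9
eef_pos: [546.7, -30.8, 259.9]
tcp_rot: [-3.142, -0.0, 0.348]
ft_force: [0.9, 0.8, -5.3]
opening: 0.25
t 42.9 grasp [546.7 -30.8  88.9] rpy [-1.800e+02 -1.000e-02  1.994e+01] q [-0.18  0.58  1.89  0.    0.68  1.05] F [ 0.9  0.8 -5.3] op 0.25
shift [-0.002  0.005  0.014] rot [-0.    -0.     0.002] open 0.25 t 42.9
```

```bash
python3 -m pendant '[{"x":-0.001,"y":0.004,"z":0.008,"rx":0,"ry":0,"rz":0.002,"jaw":0.1},{"x":-0.001,"y":0.004,"z":0.014,"rx":0,"ry":0,"rz":0.002,"jaw":0.1},{"x":-0.001,"y":0.004,"z":0.016,"rx":0,"ry":0,"rz":0.002,"jaw":0.1},{"x":-0.001,"y":0.004,"z":0.016,"rx":0,"ry":0,"rz":0.002,"jaw":0.1}]'; python3 -c "
from h import *
st()"
```

```text
t: 43.4
eef_pos: [546.9, -31.3, 258.2]
tcp_rot: [3.141, -0.001, 0.347]
ft_force: [-1.4, 2.0, 5.8]
opening: 0.246
t 43.4 grasp [546.9 -31.3  87.2] rpy [ 1.7997e+02 -7.0000e-02  1.9850e+01] q [-0.18  0.58  1.89  0.    0.67  1.05] F [-1.4  2.   5.8] op 0.246
```

```bash
python3 -m pendant '[{"x":0,"y":0,"z":0,"rx":0,"ry":0,"rz":0,"jaw":0.55},{"x":0,"y":0,"z":0,"rx":0,"ry":0,"rz":0,"jaw":0.55},{"x":0,"y":0,"z":0,"rx":0,"ry":0,"rz":0,"jaw":0.55},{"x":0,"y":0,"z":-0.3,"rx":0,"ry":0,"rz":0,"jaw":0.55},{"x":0,"y":0,"z":-0.7,"rx":0,"ry":0,"rz":0,"jaw":0.55},{"x":0,"y":0,"z":-0.75,"rx":0,"ry":0,"rz":0,"jaw":0.55}]'; python3 -m pendant '[{"x":-0.8,"y":1,"z":0,"rx":0,"ry":0,"rz":0,"jaw":0.6},{"x":-0.8,"y":1,"z":0,"rx":0,"ry":0,"rz":0,"jaw":0.6},{"x":-0.8,"y":1,"z":0,"rx":0,"ry":0,"rz":0,"jaw":0.6},{"x":-0.8,"y":1,"z":0,"rx":0,"ry":0,"rz":0,"jaw":0.6}]'
python3 - <<'E'
from h import *
st()
S=cam('scene');T=cam('top')
for n,C in(('scene',S),('top',T)): cv2.imwrite(f'pics/{n}9.png',C[3][:,:,::-1])
cv2.imwrite("pics/t9.png",cv2.resize(T[3][170:290,250:400,::-1],None,fx=5,fy=5,interpolation=cv2.INTER_CUBIC))
# shift of tool patches vs the first pictures (template matching, subpixel)
for n,boxes in (('top',{'chuck':(296,233),'jack':(348,216),'holder':(332,244)}),('scene',{'chuck':(345,242),'jack':(282,250),'holder':(309,226)})):
    a=cv2.imread(f'pics/{n}0.png',0);b=cv2.imread(f'pics/{n}9.png',0)
    for k,(u,v) in boxes.items():
        A=a[v-18:v+19,u-14:u+15];B=b[v-18:v+19,u-14:u+15]
        w=np.eye(2,3,dtype=np.float32)
        cc,w=cv2.findTransformECC(A,B,w,cv2.MOTION_EUCLIDEAN)
        p=w@np.array([14,18,1]);print(n,k,'ecc',round(cc,3),'shift px',np.round(p-[14,18],2),'rot deg',round(np.degrees(np.arctan2(w[1,0],w[0,0])),2))
E
```

```text
t: 44.15
eef_pos: [546.9, -31.4, 373.5]
tcp_rot: [3.138, -0.006, 0.347]
ft_force: [0.9, 1.1, -0.8]
opening: 0.548
t: 44.65
eef_pos: [483.5, -216.4, 368.9]
tcp_rot: [-3.141, 0.001, 0.342]
ft_force: [0.5, -0.1, 0.4]
opening: 0.6
t 44.65 grasp [ 483.5 -216.4  197.9] rpy [-1.7995e+02  5.0000e-02  1.9590e+01] q [-0.55  0.4   1.83 -0.    0.91  0.68] F [ 0.5 -0.1  0.4] op 0.6
top chuck ecc 0.994 shift px [-0.08  0.02] rot deg -0.23
top jack ecc 0.948 shift px [-0.35 -1.03] rot deg 0.44
top holder ecc 0.98 shift px [-0.17 -1.85] rot deg 0.13
scene chuck ecc 0.998 shift px [0.04 0.05] rot deg 0.09
scene jack ecc 0.992 shift px [-0.    1.12] rot deg -0.25
scene holder ecc 0.991 shift px [-0.21  1.95] rot deg -0.27
```

View pics/scene9.png

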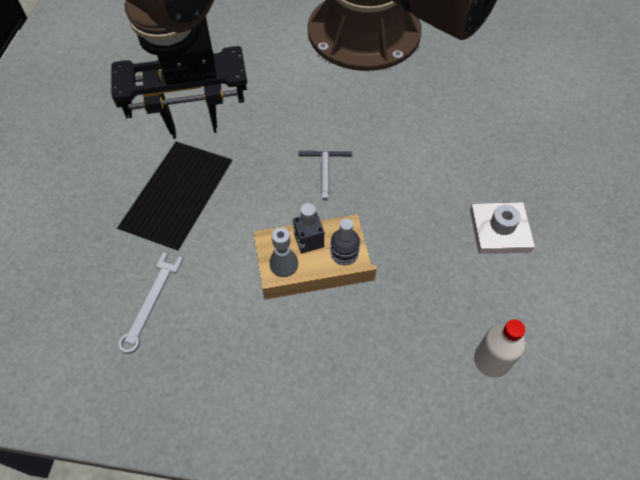

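View pics/t9.png

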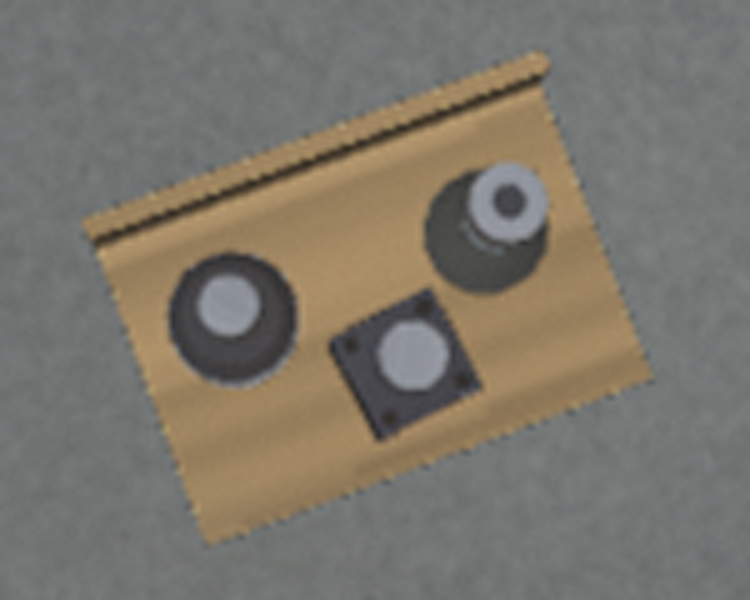

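The chuck is back exactly, but the holder is about 1.9 px off and the jack about 1.1 px. I'll turn that into mm; there is plenty of time to correct both.

```bash
cat > chk.py <<'E'
from h import *
import sys
tag=sys.argv[1]
c,s=np.cos(np.radians(20.0)),np.sin(np.radians(20.0))
pos={'chuck':(567.4,32.7),'jack':(600.6,-64.4),'holder':(546.5,-30.7)}
for n,boxes in (('top',{'chuck':(296,233),'jack':(348,216),'holder':(332,244)}),('scene',{'chuck':(345,242),'jack':(282,250),'holder':(309,226)})):
    C=cam(n);cv2.imwrite(f'pics/{n}{tag}.png',C[3][:,:,::-1])
    a=cv2.imread(f'pics/{n}0.png',0);b=cv2.imread(f'pics/{n}{tag}.png',0)
    for k,(u,v) in boxes.items():
        w=np.eye(2,3,dtype=np.float32)
        cc,w=cv2.findTransformECC(a[v-18:v+19,u-14:u+15],b[v-18:v+19,u-14:u+15],w,cv2.MOTION_EUCLIDEAN)
        d=w@np.array([14,18,1])-[14,18]
        p=np.array([*pos[k],60.]);q=proj(C,p)[0]
        dw=ray(C,q+d,60)-p
        print(n,k,round(cc,3),'px',d.round(2),'world mm',dw[:2].round(1),'tool x,y mm',np.round([c*dw[0]+s*dw[1],s*dw[0]-c*dw[1]],1))
st()
E
python3 chk.py 10
```

```text
top chuck 0.994 px [-0.08  0.02] world mm [-0.   0.1] tool x,y mm [ 0.  -0.1]
top jack 0.952 px [-0.34 -1.03] world mm [1.9 0.6] tool x,y mm [2.  0.1]
top holder 0.98 px [-0.17 -1.86] world mm [3.4 0.3] tool x,y mm [3.2 0.9]
scene chuck 0.998 px [0.04 0.05] world mm [0.1 0.1] tool x,y mm [ 0.1 -0. ]
scene jack 0.991 px [-0.    1.12] world mm [2.  0.4] tool x,y mm [2.  0.3]
scene holder 0.991 px [-0.2   1.95] world mm [3.8 0.3] tool x,y mm [3.6 1. ]
t 44.85 grasp [ 485.  -212.4  198.4] rpy [-1.7995e+02  2.0000e-02  1.9890e+01] q [-0.54  0.4   1.83  0.    0.91  0.69] F [ 0.3 -0.9  0.1] op 0.601
```

Both offsets are mainly along tool x: the holder +3.4 mm (and +0.9 in y), the jack +2.0 mm. I'll regrasp each and shift it back, holder first.

```bash
python3 -m pendant '[{"x":0.78,"y":-0.98,"z":0.1,"rx":0,"ry":0,"rz":0,"jaw":0.55},{"x":0.78,"y":-0.98,"z":0.2,"rx":0,"ry":0,"rz":0,"jaw":0.55},{"x":0.78,"y":-0.98,"z":0.2,"rx":0,"ry":0,"rz":0,"jaw":0.55},{"x":0.78,"y":-0.98,"z":0.2,"rx":0,"ry":0,"rz":0,"jaw":0.55},{"x":0.78,"y":-0.98,"z":0.2,"rx":0,"ry":0,"rz":0,"jaw":0.55}]'; python3 -c "
from h import *
st();go(546.9,-31.4,87.0,19.85)"
```

```text
t: 45.48
eef_pos: [544.9, -34.0, 339.8]
tcp_rot: [-3.141, 0.0, 0.349]
ft_force: [0.2, 0.3, -0.2]
opening: 0.552
t 45.48 grasp [544.9 -34.  168.8] rpy [-1.7999e+02  2.0000e-02  2.0010e+01] q [-0.18  0.46  1.83 -0.    0.86  1.04] F [ 0.2  0.3 -0.2] op 0.552
shift [ 0.019 -0.012  0.545] rot [-0.     0.     0.003] open 0.552 t 45.48
```

```bash
python3 -m pendant '[{"x":0.035,"y":-0.012,"z":0.1,"rx":0,"ry":0,"rz":0,"jaw":0.55},{"x":0.035,"y":-0.012,"z":0.3,"rx":0,"ry":0,"rz":0,"jaw":0.55},{"x":0.035,"y":-0.012,"z":0.54,"rx":0,"ry":0,"rz":0,"jaw":0.55},{"x":0.035,"y":-0.012,"z":0.54,"rx":0,"ry":0,"rz":0,"jaw":0.55},{"x":0.035,"y":-0.012,"z":0.54,"rx":0,"ry":0,"rz":0,"jaw":0.55}]'; python3 -c "
from h import *
st()"; python3 -m pendant '[{"x":0,"y":0,"z":0,"rx":0,"ry":0,"rz":0,"jaw":0.1},{"x":0,"y":0,"z":0,"rx":0,"ry":0,"rz":0,"jaw":0.1},{"x":0,"y":0,"z":0,"rx":0,"ry":0,"rz":0,"jaw":0.1},{"x":0,"y":0,"z":0,"rx":0,"ry":0,"rz":0,"jaw":0.1},{"x":0,"y":0,"z":0,"rx":0,"ry":0,"rz":0,"jaw":0.1}]'; python3 -c "
from h import *
st()"
```

```text
t: 46.1
eef_pos: [549.5, -32.4, 259.6]
tcp_rot: [3.141, -0.001, 0.346]
ft_force: [0.4, -0.1, -0.2]
opening: 0.549
t 46.1 grasp [549.5 -32.4  88.6] rpy [ 1.7999e+02 -3.0000e-02  1.9800e+01] q [-0.18  0.58  1.88  0.    0.68  1.05] F [ 0.4 -0.1 -0.2] op 0.549
t: 46.72
eef_pos: [549.2, -31.7, 259.2]
tcp_rot: [-3.142, -0.0, 0.347]
ft_force: [-1.4, 1.8, 4.1]
opening: 0.248
t 46.73 grasp [549.2 -31.7  88.2] rpy [-1.800e+02 -2.000e-02  1.985e+01] q [-0.18  0.58  1.88  0.    0.68  1.05] F [-1.4  1.8  4.1] op 0.248
```

```bash
python3 -m pendant '[{"x":0,"y":0,"z":-0.02,"rx":0,"ry":0,"rz":0,"jaw":0.1},{"x":0,"y":0,"z":-0.035,"rx":0,"ry":0,"rz":0,"jaw":0.1},{"x":-0.01,"y":-0.006,"z":-0.035,"rx":0,"ry":0,"rz":0,"jaw":0.1},{"x":-0.023,"y":-0.012,"z":-0.035,"rx":0,"ry":0,"rz":0,"jaw":0.1},{"x":-0.023,"y":-0.012,"z":-0.035,"rx":0,"ry":0,"rz":0,"jaw":0.1},{"x":-0.023,"y":-0.012,"z":-0.02,"rx":0,"ry":0,"rz":0,"jaw":0.1},{"x":-0.023,"y":-0.012,"z":-0.005,"rx":0,"ry":0,"rz":0,"jaw":0.1},{"x":-0.023,"y":-0.012,"z":0.001,"rx":0,"ry":0,"rz":0,"jaw":0.1},{"x":-0.023,"y":-0.012,"z":0.001,"rx":0,"ry":0,"rz":0,"jaw":0.1}]'; python3 -c "
from h import *
st()"
```

```text
t: 47.85
eef_pos: [545.4, -31.2, 259.2]
tcp_rot: [3.142, -0.0, 0.346]
ft_force: [-1.7, 0.4, 3.3]
opening: 0.249
t 47.85 grasp [545.4 -31.2  88.2] rpy [ 1.800e+02 -2.000e-02  1.985e+01] q [-0.18  0.58  1.89  0.    0.67  1.05] F [-1.7  0.4  3.3] op 0.249
```

```bash
python3 -m pendant '[{"x":0,"y":0,"z":0,"rx":0,"ry":0,"rz":0,"jaw":0.6},{"x":0,"y":0,"z":0,"rx":0,"ry":0,"rz":0,"jaw":0.6},{"x":0,"y":0,"z":0,"rx":0,"ry":0,"rz":0,"jaw":0.6},{"x":0,"y":0,"z":-0.3,"rx":0,"ry":0,"rz":0,"jaw":0.6},{"x":0,"y":0,"z":-0.5,"rx":0,"ry":0,"rz":0,"jaw":0.6},{"x":0,"y":0,"z":-0.5,"rx":0,"ry":0,"rz":0,"jaw":0.6}]'; python3 -c "
from h import *
st();go(602.5,-63.7,160,19.85)"
```

```text
t: 48.6
eef_pos: [545.5, -31.3, 335.7]
tcp_rot: [3.14, -0.004, 0.347]
ft_force: [0.2, -0.9, -0.2]
opening: 0.602
t 48.6 grasp [545.5 -31.3 164.7] rpy [179.88  -0.21  19.85] q [-0.18  0.46  1.83  0.    0.84  1.05] F [ 0.2 -0.9 -0.2] op 0.602
shift [0.284 0.332 0.033] rot [ 0.003 -0.005  0.   ] open 0.602 t 48.6
```

```bash
python3 -m pendant '[{"x":0.283,"y":0.332,"z":0,"rx":0,"ry":0,"rz":0,"jaw":0.6},{"x":0.283,"y":0.332,"z":0,"rx":0,"ry":0,"rz":0,"jaw":0.6},{"x":0.283,"y":0.332,"z":0,"rx":0,"ry":0,"rz":0,"jaw":0.6},{"x":0.283,"y":0.332,"z":0,"rx":0,"ry":0,"rz":0,"jaw":0.6}]'; python3 -c "
from h import *
st();go(602.5,-63.6,92.4,19.85)"
```

```text
t: 49.1
eef_pos: [601.6, -63.2, 333.2]
tcp_rot: [-3.141, 0.001, 0.347]
ft_force: [0.4, -0.3, -0.6]
opening: 0.599
t 49.1 grasp [601.6 -63.2 162.2] rpy [-1.7995e+02  6.0000e-02  1.9870e+01] q [-0.21  0.54  1.69  0.    0.92  1.01] F [ 0.4 -0.3 -0.6] op 0.599
shift [0.006 0.005 0.466] rot [-0.001  0.001  0.   ] open 0.599 t 49.1
```

```bash
python3 -m pendant '[{"x":0.006,"y":0.003,"z":0.1,"rx":0,"ry":0,"rz":0,"jaw":0.6},{"x":0.006,"y":0.003,"z":0.3,"rx":0,"ry":0,"rz":0,"jaw":0.6},{"x":0.006,"y":0.003,"z":0.46,"rx":0,"ry":0,"rz":0,"jaw":0.6},{"x":0.006,"y":0.003,"z":0.46,"rx":0,"ry":0,"rz":0,"jaw":0.6},{"x":0.006,"y":0.003,"z":0.46,"rx":0,"ry":0,"rz":0,"jaw":0.6}]'; python3 -c "
from h import *
st()"; python3 -m pendant '[{"x":0,"y":0,"z":0,"rx":0,"ry":0,"rz":0,"jaw":0.1},{"x":0,"y":0,"z":0,"rx":0,"ry":0,"rz":0,"jaw":0.1},{"x":0,"y":0,"z":0,"rx":0,"ry":0,"rz":0,"jaw":0.1},{"x":0,"y":0,"z":0,"rx":0,"ry":0,"rz":0,"jaw":0.1},{"x":0,"y":0,"z":0,"rx":0,"ry":0,"rz":0,"jaw":0.1}]'; python3 -c "
from h import *
st()"
```

```text
t: 49.72
eef_pos: [603.3, -63.7, 265.2]
tcp_rot: [3.141, -0.0, 0.347]
ft_force: [0.4, -0.3, 0.2]
opening: 0.601
t 49.73 grasp [603.3 -63.7  94.2] rpy [ 1.7999e+02 -3.0000e-02  1.9860e+01] q [-0.21  0.63  1.74  0.    0.78  1.01] F [ 0.4 -0.3  0.2] op 0.601
t: 50.35
eef_pos: [603.2, -63.7, 265.0]
tcp_rot: [-3.142, -0.0, 0.346]
ft_force: [-0.8, 1.0, 2.4]
opening: 0.288
t 50.35 grasp [603.2 -63.7  94. ] rpy [-1.800e+02 -2.000e-02  1.985e+01] q [-0.21  0.63  1.74  0.    0.77  1.01] F [-0.8  1.   2.4] op 0.288
```

```bash
python3 -m pendant '[{"x":0,"y":0,"z":-0.02,"rx":0,"ry":0,"rz":0,"jaw":0.1},{"x":0,"y":0,"z":-0.035,"rx":0,"ry":0,"rz":0,"jaw":0.1},{"x":-0.007,"y":-0.003,"z":-0.035,"rx":0,"ry":0,"rz":0,"jaw":0.1},{"x":-0.013,"y":-0.005,"z":-0.035,"rx":0,"ry":0,"rz":0,"jaw":0.1},{"x":-0.013,"y":-0.005,"z":-0.035,"rx":0,"ry":0,"rz":0,"jaw":0.1},{"x":-0.013,"y":-0.005,"z":-0.02,"rx":0,"ry":0,"rz":0,"jaw":0.1},{"x":-0.013,"y":-0.005,"z":-0.005,"rx":0,"ry":0,"rz":0,"jaw":0.1},{"x":-0.013,"y":-0.005,"z":0.001,"rx":0,"ry":0,"rz":0,"jaw":0.1},{"x":-0.013,"y":-0.005,"z":0.001,"rx":0,"ry":0,"rz":0,"jaw":0.1}]'; python3 -c "
from h import *
st()"; python3 -m pendant '[{"x":0,"y":0,"z":0,"rx":0,"ry":0,"rz":0,"jaw":0.6},{"x":0,"y":0,"z":0,"rx":0,"ry":0,"rz":0,"jaw":0.6},{"x":0,"y":0,"z":0,"rx":0,"ry":0,"rz":0,"jaw":0.6},{"x":0,"y":0,"z":-0.3,"rx":0,"ry":0,"rz":0,"jaw":0.6},{"x":0,"y":0,"z":-0.7,"rx":0,"ry":0,"rz":0,"jaw":0.6},{"x":0,"y":0,"z":-0.7,"rx":0,"ry":0,"rz":0,"jaw":0.6}]'; python3 -m pendant '[{"x":-1,"y":1,"z":0,"rx":0,"ry":0,"rz":0,"jaw":0.6},{"x":-1,"y":1,"z":0,"rx":0,"ry":0,"rz":0,"jaw":0.6},{"x":-1,"y":1,"z":0,"rx":0,"ry":0,"rz":0,"jaw":0.6},{"x":-1,"y":1,"z":0,"rx":0,"ry":0,"rz":0,"jaw":0.6},{"x":-1,"y":1,"z":0,"rx":0,"ry":0,"rz":0,"jaw":0.6}]'; python3 chk.py 11
```

```text
t: 51.48
eef_pos: [601.2, -63.7, 265.0]
tcp_rot: [3.141, -0.0, 0.346]
ft_force: [-1.2, 1.6, 3.0]
opening: 0.291
t 51.48 grasp [601.2 -63.7  94. ] rpy [ 1.7999e+02 -3.0000e-02  1.9850e+01] q [-0.21  0.63  1.74  0.    0.77  1.01] F [-1.2  1.6  3. ] op 0.291
t: 52.22
eef_pos: [601.4, -63.8, 373.9]
tcp_rot: [3.138, -0.007, 0.347]
ft_force: [-0.3, -1.6, -0.7]
opening: 0.6
t: 52.85
eef_pos: [510.2, -257.2, 368.7]
tcp_rot: [-3.141, 0.001, 0.344]
ft_force: [-0.1, -0.1, -0.3]
opening: 0.597
top chuck 0.995 px [-0.08  0.02] world mm [-0.   0.1] tool x,y mm [ 0.  -0.1]
top jack 0.951 px [-0.3   0.19] world mm [-0.3  0.5] tool x,y mm [-0.1 -0.6]
top holder 0.959 px [0.19 0.15] world mm [-0.3 -0.3] tool x,y mm [-0.4  0.2]
scene chuck 0.998 px [0.04 0.05] world mm [0.1 0.1] tool x,y mm [ 0.1 -0. ]
scene jack 0.979 px [ 0.31 -0.09] world mm [-0.2  0.5] tool x,y mm [-0.1 -0.5]
scene holder 0.994 px [-0.16 -0.04] world mm [-0.  -0.3] tool x,y mm [-0.1  0.2]
t 52.95 grasp [ 511.1 -255.4  198. ] rpy [-1.7995e+02  2.0000e-02  1.9830e+01] q [-0.58  0.45  1.73  0.    0.95  0.65] F [-0.8  0.8 -0.6] op 0.597
```

All three are within about 0.6 mm of where they started. One last look before handing in.

View pics/scene11.png

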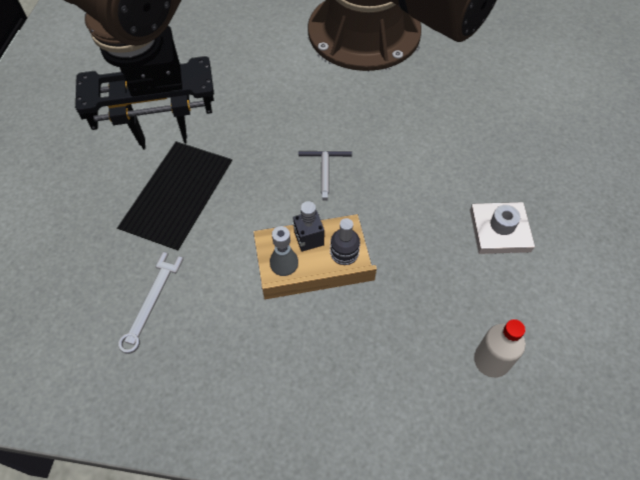

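View pics/top11.png

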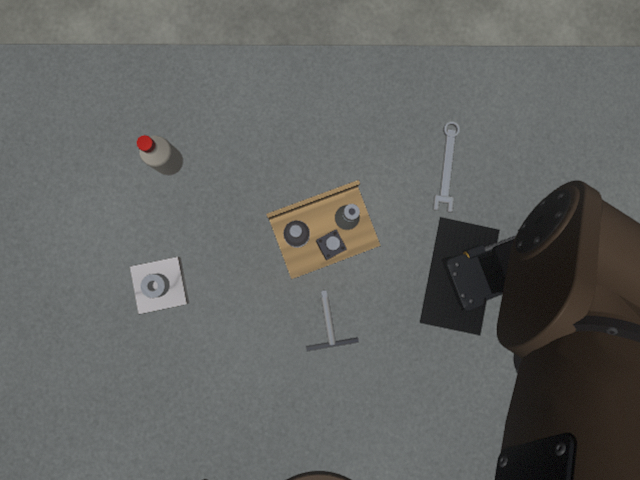

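Tools upright on the rack at top (296,232), (348,215) and (332,244), the bearing flat on the stone at (154,285), the bystanders where they were, and the gripper clear above the mat. Handing in.

```bash
python3 -c "
from cell import env
print(env.job_done())"
```

```text
the job is handed in; nothing more can be done
None
```

The job is done and handed in at about 53 s of the 128 s allowed. I moved the holder, jack and chuck upright onto the mat, then set the bearing flat on the stone block. After that I stood the chuck, jack and holder back on the rack.

- **One check failed and was mended:** after the first return the holder was about 3.5 mm off its starting place and the jack about 2 mm. I regripped each one, lifted it about 5 mm and shifted it back.
- **Tools on the rack:** in the last pictures from both fixed cameras, the chuck is within about 0.1 mm of its start, and the holder and jack within about 0.6 mm. All three are upright.
- **Bearing:** just after I set it down, the scene camera put it within about 0.5 mm of the block's centre. I did not measure it again, but it looked unmoved in the last pictures.
- **Bystanders:** by eye, the wrench, oil bottle and chuck key are where they started.
- **At hand-in:** the gripper was open and clear above the mat. The largest force reading I saw was about 12 N, at the end of a move; I did not log forces during the moves.

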